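Clear the joint face and hold the pump cover over its holes

TASK

Clear the two tins off the pump body's joint face: set each upright, without dropping it, in an empty cell of the divided crate, one tin per cell. Then take the steel cover plate by its rib and hold it level about 15 mm above the joint face, its three holes lined up over the three threaded holes, so that I can start the bolts; the cover must not touch the pump. Finish while still holding it there, and leave the other things on the bench where they are.

Things in the scene. Friction and masses are not known exactly. Their poses are not given: they have to be found in the camera images.
- pump: aluminium pump body, fixed. Origin on the bench; flat joint face 55 mm above it. Keyhole-shaped from above, in its axes (x to the tail, z up): wide part x -75 to +15, y -55 to +55 mm; tail x +15 to +75, y -27 to +27 mm. Three threaded holes, 11 mm across: two in the wide part, one in the tail. Brass pipe stub at the wide end. Yaw within 0.4 rad of world's.
- cover: loose steel cover plate, 0.4-0.63 kg, flat on the bench; outline and axes as the pump's face, 8 mm thick, origin on its underside (fits when x, y, yaw match the pump's). Three through holes, 14 mm across. Grip rib on top: 60 mm long (x), 22 mm thick (y), top 48 mm above the underside, centred at x -12 mm, y 0, near the centre of mass. Yaw within 0.5 rad of world's.
- crate: black plastic crate, fixed, 200 x 70 x 40 mm (x, y, z), open on top, three cells in a row along its x axis, each 61 x 62 mm inside; walls and floor 4 mm. Origin at the centre of its underside, z up. Yaw within 0.35 rad of world's. One of crate and cover lies left of the pump, the other right.
- cell0 (a point): centre of the floor of the crate's first cell (at crate x -65 mm, the end nearest the robot), 4 mm above the bench. tin_stock stands in it.
- cell1 (a point): centre of the floor of the crate's middle cell, 4 mm above the bench. Empty at the start.
- cell2 (a point): centre of the floor of the crate's last cell (at crate x +65 mm, the far end), 4 mm above the bench. Empty at the start.
- tin_a: white plastic tin, an upright cylinder 44 mm across and 75 mm tall with a white screw cap; origin at the centre of its underside, z up along its axis. About 0.18 kg. Stands on the wide part of the pump's joint face at the start.
- tin_b: white plastic tin, an upright cylinder 44 mm across and 75 mm tall with a white screw cap; origin at the centre of its underside, z up along its axis. About 0.18 kg. Stands on the tail of the pump's joint face at the start.
- tin_stock: white plastic tin, an upright cylinder 44 mm across and 75 mm tall with a white screw cap; origin at the centre of its underside, z up along its axis. Bystander: already stands in the crate's first cell.
- plug_a: bystander: spark plug lying on the bench, 74 mm long, 22 mm thick.
- plug_b: bystander: spark plug like plug_a.
- cap: bystander: loose white screw cap, 40 mm across, 12 mm tall.
- socket: bystander: steel socket standing on the bench, 32 mm across, 38 mm tall.
- hammer: bystander: hammer lying beyond the pump; origin on the bench under it, x towards its head.
- driver: bystander: screwdriver lying on the bench.
- wrench: bystander: wrench lying on the bench.
- pump_hole0 (a point): mouth of the pump's threaded hole in the wide part, +y side (x -60, y +40 mm) of the pump's axes, on the joint face.
- cover_hole0 (a point): centre of the cover's hole in the wide part, +y side (x -60, y +40 mm) of the cover's axes, at the underside; belongs over pump_hole0.
- pump_hole1 (a point): mouth of the pump's threaded hole in the wide part, -y side (x -60, y -40 mm) of the pump's axes, on the joint face.
- cover_hole1 (a point): centre of the cover's hole in the wide part, -y side (x -60, y -40 mm) of the cover's axes, at the underside; belongs over pump_hole1.
- pump_hole2 (a point): mouth of the pump's threaded hole in the tail (x +60, y 0 mm) of the pump's axes, on the joint face.
- cover_hole2 (a point): centre of the cover's hole in the tail (x +60, y 0 mm) of the cover's axes, at the underside; belongs over pump_hole2.

How it is judged:
By the outcome, as a careful person would: the job done as asked, in the order asked, and still so for the second after the job is handed in, while the arm keeps its last pose, push and grip.
It also fails if it takes over 72 s, if anything falls off the work surface, if the arm or the gripper's body presses on something with over 40 N, if the wrist force passes 120 N, or if a joint passes its speed limit or range.

ROBOT

A 6-joint arm with a two-finger parallel gripper is mounted at the origin on the work surface. World frame = base frame: x ahead of the robot, y to its left, z up, the work surface at z = 0. Lengths are in mm, angles in rad, forces in N, time in s.
With the tool pointing down it reaches from about 350 to 925 mm from the base axis. Payload 6.4 kg.
Tool frame: the origin (TCP) lies midway between the tips of the shut fingers; the grasp point (between the pads) lies bot.grip_point_offset behind it (bot.grip_point_offset is the distance from the TCP to the grasp point, in mm); z points along the fingers, x is the direction in which the jaws open and shut, and the axes are right-handed (so a half turn about z gives the same grasp; the last joint's range is limited). The gripper opens to 94 mm and grips with 3 to 60 N. Pads are 16 mm wide; open, the fingers measure 119 mm over their backs; the gripper's body (75 mm by 177 mm) begins 78 mm behind the grasp point.
Start: joints at [-1.452, 0.245, 1.558, -0, 1.339, -0.174], TCP at [187.617, -622.345, 205.455] pointing down, gripper open.
Joint ranges: [-3.13, 3.13], [-1.02, 2.26], [0.13, 2.54], [-0.95, 4.09], [0.21, 2.88], [-2.74, 2.74]. Speed limits (rad/s): [2.57, 2.57, 3.14, 3.14, 3.14, 3.14].

INTERFACE

Orientations are given as a unit quaternion [x, y, z, w].
In Python, from rig import bot gives the robot as it stands.
- The arm moves only by the tool carry_out, never from a script. Its argument "moves" is a list of rows, each a list of 7 numbers: the closure, from 0 (fully open) to 1 (shut), then the shift along the tool's x, y, z in mm, then the turn, a rotation vector about the tool's x, y, z in rad. A call has 1 to 5 rows; each row shifts and turns the commanded pose from where the row before left it, along the tool's axes as they then stand; what a row does not reach is not made up. A row lasts 1/10 s, in which the tool goes at most 50 mm and 8.59 degrees, less where a joint would pass 70% of its speed; a pose out of reach is approached as far as the arm can. A call is refused whole if a number of a shift passes 50 or a number of a turn 0.15, either way. A call with a gripper value outside its range is refused whole. The fingers move at their own pace and stop on an object; the grip force is fixed at half the most. Time passes only in rows, so rows that do not move let the fingers close. It gives the time, the measured TCP pose, the force and the opening at its end, in the units of the state.
- bot.get_state(): the state, without advancing time (a new reading comes with each control period).
- bot.snapshot(name): name is "scene" or "top"; returns a dict with "pixels" (400x640x3 uint8, blue, green, red), "mtx" (3x3 intrinsics, pixels), "distortion" ([k1, k2, p1, p2, k3] as OpenCV has them; the pictures are not rectified), "rvec" (rotation vector, rad) and "tvec" (3), from world to camera coordinates, as OpenCV has them. Camera axes: x right, y down, z forward; pixel columns grow to the right and rows downward; lengths in mm; the calibration is good to about 2 mm. A picture is of the moment at which its call begins. There is no depth.
- bot.finish_job(): hands the job in, once; it reports no verdict.
The state is a dict: "time": time; "joint_pos": joint angles; "qd": joint speeds; "joint_efforts": joint torques, N m; "eef_pos": TCP position; "orientation": TCP orientation; "ft_force": force on the tool from outside, world axes, zero at the start; "torque": the same for the moment, N m; "finger_gap": opening from 0.0 (shut) to 1.0 (fully open).
Only numpy, scipy, OpenCV 4.12 (cv2) and the standard library are available. Lean on these libraries where they do the work, as an engineer would, in place of code of your own. Each camera call takes 0.05 s, during which the arm holds its last target.

## Working session

There is one attempt and no reset: what is moved stays moved. The work goes in short steps, Python scripts to look and compute and a tool call to move; the robot and the scene stay as the last step left them, time stands still between calls to the robot, and variables do not carry over. Pictures are saved under pics/ and viewed, and the job is handed in when it is done.

Besides the shell and the picture viewer there is one more tool, called after ">>>" as name(argument=value, ...), one argument or row to a line, values as JSON. carry_out: Moves the arm, as the interface text tells. Its arguments: {"type":"object","properties":{"moves":{"type":"array"}},"required":["moves"]}

```bash
ls; mkdir -p pics; python3 - <<'E'
from rig import bot
import cv2
s=bot.get_state();print(s, bot.grip_point_offset)
import pickle
for n in ("scene","top"):
    d=bot.snapshot(n);pickle.dump(d,open(f"{n}0.pkl","wb"));cv2.imwrite(f"pics/{n}0.png",d["pixels"]);print(n,d["mtx"],d["distortion"],d["rvec"],d["tvec"])
E
```

```text
pics
{'time': 0.0, 'joint_pos': array([-1.45211292e+00,  2.45813018e-01,  1.55899608e+00, -2.26190237e-07,
        1.33869143e+00, -1.74109571e-01]), 'qd': array([-0.00032142,  0.00033708, -0.00068871,  0.00057515,  0.00093058,
       -0.00089855]), 'joint_efforts': array([-2.49651319e-03, -4.15846395e+01, -3.14595437e+01,  6.83488883e-02,
        3.33056005e-02, -1.45015683e-04]), 'eef_pos': array([ 187.53587201, -621.73644294,  204.3556762 ]), 'orientation': array([ 8.02691205e-01, -5.96394098e-01, -6.55665469e-04, -6.92892048e-04]), 'ft_force': array([ 0.58906801,  0.40775311, -0.24451137]), 'torque': array([ 0.00634557,  0.00779067, -0.01726787]), 'finger_gap': 1.001426598184198} 18.8
scene [[500.53654465   0.         319.56833273]
 [  0.         500.53654465 202.75485393]
 [  0.           0.           1.        ]] [0.02613974 0.         0.         0.         0.        ] [ 2.54997428  0.62531481 -0.18600333] [-507.2724852  -183.43792952 1632.97745278]
top [[471.41529483   0.         316.53319149]
 [  0.         471.41529483 201.76258955]
 [  0.           0.           1.        ]] [0.03405026 0.         0.         0.         0.        ] [ 2.11714108 -2.08614638  0.2353528 ] [  -8.07048529  587.81068232 1053.6455156 ]
```

View pics/scene0.png

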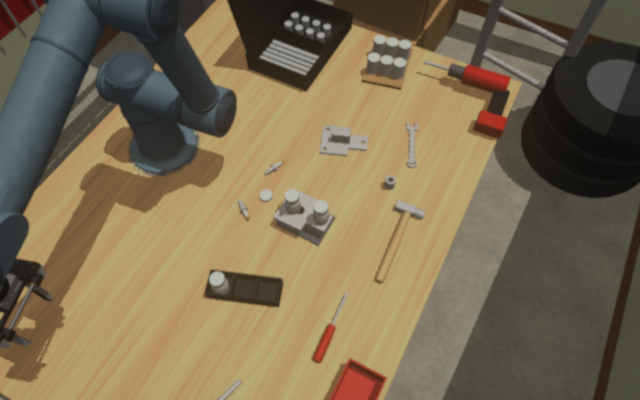

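View pics/top0.png

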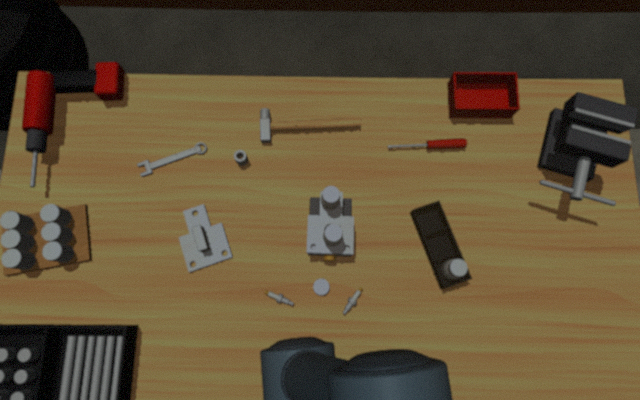

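The top view shows world +x up and +y left. The pump is at about (330,228) with its tins at (331,197) and (333,234). The cover is at (205,240), the crate at (440,245) with the stock tin at (455,268). I'll zoom in on these and measure.

```bash
cat > h.py <<'E'
import numpy as np, cv2, pickle
from scipy.spatial.transform import Rotation as Ro
def ray(d,uv):
    uv=np.array(uv,float).reshape(-1,1,2)
    n=cv2.undistortPoints(uv,d["mtx"],np.array(d["distortion"])).reshape(-1,2)
    R=cv2.Rodrigues(np.array(d["rvec"],float))[0];t=np.array(d["tvec"],float).ravel()
    return -R.T@t,np.c_[n,np.ones(len(n))]@R
def onz(d,uv,z):
    c,r=ray(d,uv);return c+r*((z-c[2])/r[:,2])[:,None]
def proj(d,P):
    return cv2.projectPoints(np.array(P,float).reshape(-1,1,3),np.array(d["rvec"],float),np.array(d["tvec"],float),d["mtx"],np.array(d["distortion"]))[0].reshape(-1,2)
def two(d1,u1,d2,u2):
    c1,r1=ray(d1,u1);c2,r2=ray(d2,u2);r1=r1[0]/np.linalg.norm(r1);r2=r2[0]/np.linalg.norm(r2)
    A=np.c_[r1,-r2];s=np.linalg.lstsq(A,c2-c1,rcond=None)[0]
    p,q=c1+r1*s[0],c2+r2*s[1];return (p+q)/2,np.linalg.norm(p-q)
def crop(d,x0,y0,w,h,k,name):
    im=cv2.resize(d["pixels"][y0:y0+h,x0:x0+w],None,fx=k,fy=k,interpolation=cv2.INTER_CUBIC)
    im=cv2.convertScaleAbs(im,alpha=1.3);
    for i in range(0,w,10):cv2.putText(im,str(x0+i),(i*k,8),0,.3,(0,255,255));cv2.line(im,(i*k,10),(i*k,14),(0,255,255))
    for i in range(0,h,10):cv2.putText(im,str(y0+i),(0,i*k+3),0,.3,(0,255,255))
    cv2.imwrite(name,im)
E
python3 - <<'E'
from h import *
d=pickle.load(open("top0.pkl","rb"))
crop(d,295,175,75,75,8,"pics/c1.png");crop(d,170,195,75,75,8,"pics/c2.png");crop(d,400,195,80,100,6,"pics/c3.png")
E
```

```text
(no output)
```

View pics/c1.png

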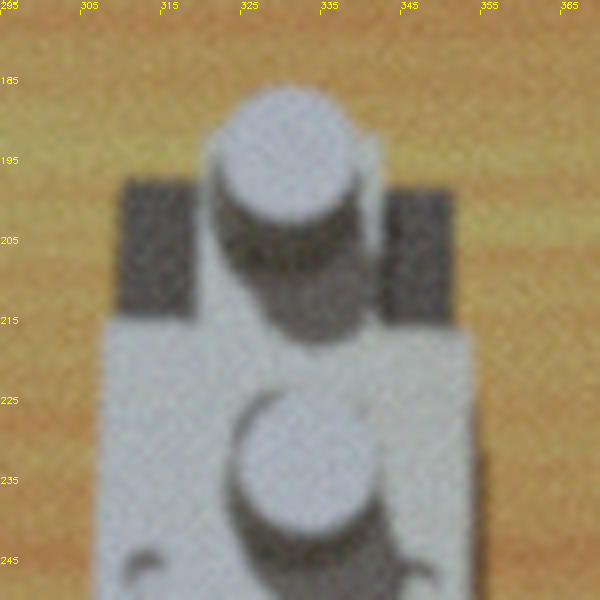

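View pics/c2.png

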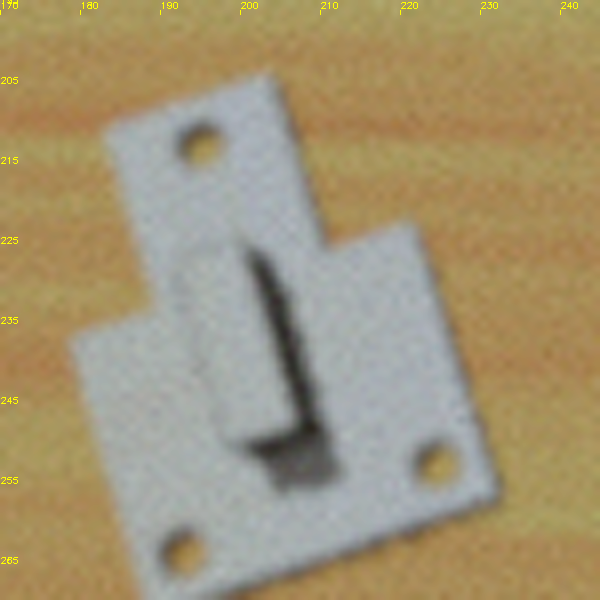

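View pics/c3.png

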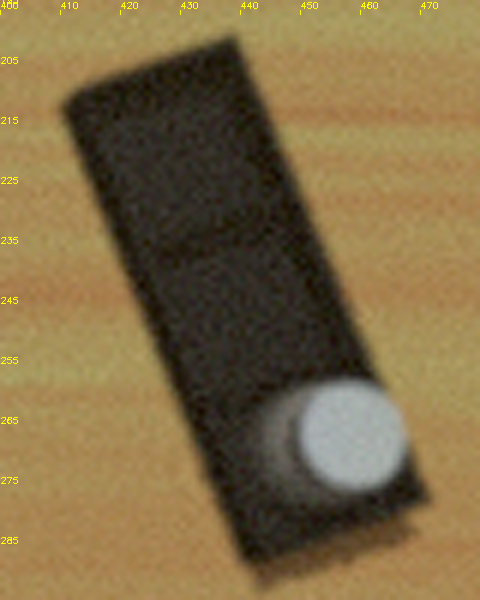

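```bash
python3 - <<'E'
from h import *
d=pickle.load(open("top0.pkl","rb"));im=d["pixels"]
g=cv2.cvtColor(im,cv2.COLOR_BGR2GRAY);hsv=cv2.cvtColor(im,cv2.COLOR_BGR2HSV)
print("cam",ray(d,[[320,200]])[0])
# crate
m=(cv2.GaussianBlur(g,(3,3),0)<55).astype(np.uint8); m[:, :400]=0;m[:,480:]=0;m[:195]=0;m[295:]=0
n,l,st,c=cv2.connectedComponentsWithStats(m);i=1+np.argmax(st[1:,4]);cs=cv2.findContours((l==i).astype(np.uint8),0,1)[0]
h=cv2.convexHull(max(cs,key=len));r=cv2.minAreaRect(h);b=cv2.boxPoints(r);print("box",b.round(1))
for z in(40,):
  P=onz(d,b,z);print(P.round(1),[np.linalg.norm(P[k]-P[k-1]).round(1) for k in range(4)],P.mean(0))
print("bgr", im[197,331],im[268,455],im[225,315],im[240,180])
def cap(x,y):
    r=14;p=g[y-r:y+r+1,x-r:x+r+1]
    p=cv2.GaussianBlur(cv2.resize(p,None,fx=4,fy=4,interpolation=cv2.INTER_CUBIC),(0,0),2)
    q=cv2.HoughCircles(p,cv2.HOUGH_GRADIENT,1,100,param1=60,param2=8,minRadius=28,maxRadius=44)
    if q is None:return None
    a=q[0][0];return (x-r+(a[0]+.5)/4-.5,y-r+(a[1]+.5)/4-.5,a[2]/4)
for nm,x,y,z in(("b",331,194,130),("a",334,233,130),("stock",457,267,79)):
    q=cap(x,y);P=onz(d,q[:2],z)[0];e=onz(d,[q[0]+q[2],q[1]],z)[0];print(nm,np.round(q,2),P.round(1),np.linalg.norm(e-P).round(1))
E
```

```text
cam [ 338.23895342   -3.20724407 1158.16213352]
box [[408.7 211.6]
 [438.1 199.5]
 [471.  279.5]
 [441.6 291.6]]
[[ 572.7 -222.4   40. ]
 [ 603.9 -294.6   40. ]
 [ 413.  -362.7   40. ]
 [ 384.  -293.    40. ]] [np.float64(201.5), np.float64(78.6), np.float64(202.6), np.float64(75.4)] [ 493.4212435  -293.19703872   40.        ]
bgr [143 137 133] [132 132 127] [134 134 129] [126 132 131]
b [330.75 193.75   8.45] [592.2 -31.3 130. ] 19.0
a [333.   232.25   8.73] [504.9 -36.9 130. ] 19.2
stock [458.5  267.5    8.77] [ 436.8 -323.6   79. ] 19.8
```

```bash
python3 - <<'E'
from h import *
d=pickle.load(open("top0.pkl","rb"));s=pickle.load(open("scene0.pkl","rb"))
b=np.array([[408.7,211.6],[438.1,199.5],[471.,279.5],[441.6,291.6]])
A=onz(d,b,40);B=onz(d,b,0)
print(A.round(1));print(B.round(1))
ax=A[1]-A[2];yaw=np.arctan2(ax[1],ax[0]);print("yaw right edge z40",yaw, "left edge z0",np.arctan2(*(B[0]-B[3])[[1,0]]))
u=np.array([np.cos(yaw),np.sin(yaw)]);v=np.array([-u[1],u[0]])
R=(A[1,:2]@v);L=B[0,:2]@v;L2=B[3,:2]@v;F=A[1,:2]@u;N=B[3,:2]@u
print("width",L-R,L2-R,"len",F-N,"centre",u*(F+N)/2+v*(R+(L+L2)/2)/2)
crop(s,200,260,95,55,8,"pics/s1.png");crop(s,265,180,80,65,8,"pics/s2.png")
E
```

```text
[[ 572.8 -222.5   40. ]
 [ 603.9 -294.6   40. ]
 [ 413.1 -362.6   40. ]
 [ 384.1 -293.    40. ]]
[[ 581.2 -230.4    0. ]
 [ 613.4 -305.1    0. ]
 [ 415.7 -375.5    0. ]
 [ 385.7 -303.4    0. ]]
yaw right edge z40 0.3422274406733802 left edge z0 0.3574851087477712
width 68.14658026254205 64.96338019474445 len 208.45602857446312 centre [ 494.53167924 -298.2627883 ]
```

View pics/s1.png

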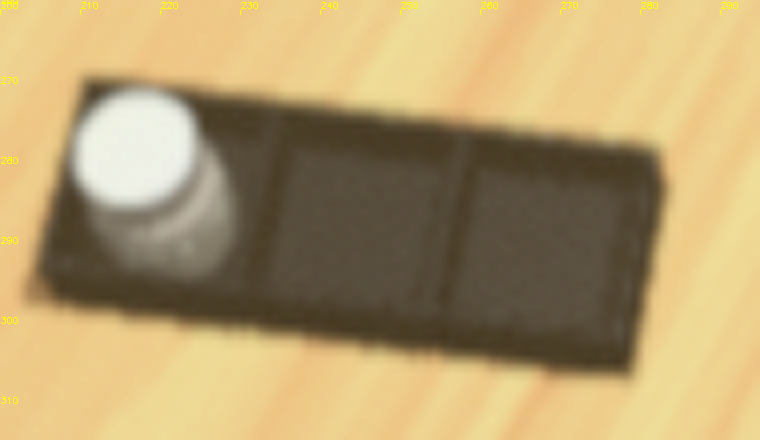

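View pics/s2.png

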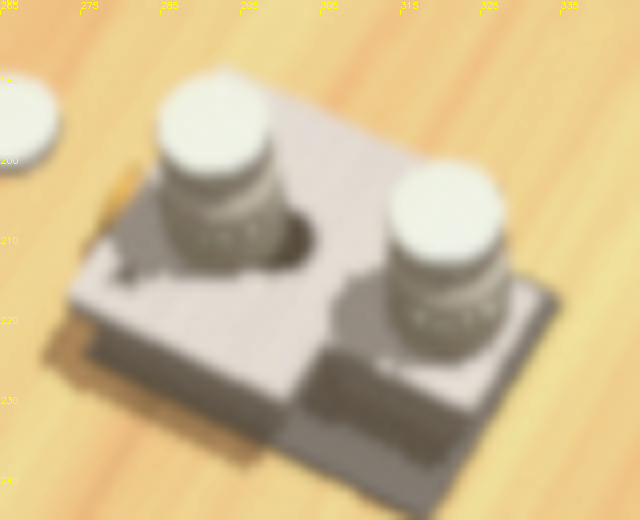

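```bash
python3 - <<'E'
from h import *
d=pickle.load(open("top0.pkl","rb"));s=pickle.load(open("scene0.pkl","rb"))
print("scam",ray(s,[[320,200]])[0])
print(onz(s,[[209.7,269.5],[281.7,278.3],[278.5,307],[205,297]],40).round(1))
print(onz(s,[[278.5,306.5],[283,283.5]],0).round(1))
print("top: c",onz(d,[[410.5,212.5],[438.5,200.5],[470.5,278],[441.5,289]],40).round(1), onz(d,[[410.5,212.5],[441.5,288.5]],0).round(1))
# divider in top ~ mid line between cell1/cell2 (426,236)-(446,229)
for n,u1,u2,z in(("stock",[458.5,267.5],[216.6,278.1],79),("a",[333,232.25],[291.3,195],130),("b",[330.75,193.75],[320.3,206.4],130)):
    print(n,two(d,u1,s,u2),onz(s,u2,z).round(1))
E
```

```text
scam [ 920.26704229 -624.83551953 1311.59420322]
[[ 392.4 -300.2   40. ]
 [ 580.  -231.8   40. ]
 [ 612.5 -305.    40. ]
 [ 425.6 -371.2   40. ]]
[[ 602.2 -293.7    0. ]
 [ 580.2 -231.1    0. ]]
top: c [[ 570.6 -226.8   40. ]
 [ 601.4 -295.5   40. ]
 [ 416.5 -361.7   40. ]
 [ 390.  -293.1   40. ]] [[ 578.9 -234.8    0. ]
 [ 393.  -303.5    0. ]]
stock (array([ 437.6123944 , -322.75533281,   79.17522686]), np.float64(2.1926291627254337)) [[ 438.4 -322.    79. ]]
a (array([505.29681135, -36.37998123, 131.064305  ]), np.float64(1.5089835116631183)) [[505.4 -35.3 130. ]]
b (array([592.84752096, -30.85467516, 129.44844101]), np.float64(1.2679864109803982)) [[593.4 -30.6 130. ]]
```

```bash
cat > go.py <<'E'
# usage: go.py x y z yaw(jaw x-axis)  -> shift in tool axes from the measured pose, and turn
import sys,numpy as np
from rig import bot
from scipy.spatial.transform import Rotation as Ro
s=bot.get_state();R=Ro.from_quat(s["orientation"]);M=R.as_matrix()
x,y,z,yaw=map(float,sys.argv[1:5])
T=np.c_[[np.cos(yaw),np.sin(yaw),0],[np.sin(yaw),-np.cos(yaw),0],[0,0,-1.]]
D=np.array([x,y,z])-s["eef_pos"]
print("t",round(s["time"],2),"pos",s["eef_pos"].round(2),"gap",round(s["finger_gap"]*94,1),"F",s["ft_force"].round(1),"q",s["joint_pos"].round(2))
print("turn now",(R.inv()*Ro.from_matrix(T)).as_rotvec().round(4),"shift, present axes",(M.T@D).round(1),"shift, target axes",(T.T@D).round(1),"rows>=",np.linalg.norm(D)/50)
E
python3 go.py 505.2 -36.2 200 -1.225
```

```text
t 0.1 pos [ 187.52 -621.82  204.5 ] gap 93.9 F [-0.6 -0.2  0.4] q [-1.45  0.25  1.56 -0.    1.34 -0.17]
turn now [-0.0003  0.0017 -0.053 ] shift, present axes [-469.  -473.2    5.4] shift, target axes [-443.3 -497.4    4.5] rows>= 13.325019280534754
```

>>> carry_out(
  moves=[
    [0,0,0,0,0,0,-0.053],
    [0,-15,-17,0,0,0,0],
    [0,-30,-34,0,0,0,0],
    [0,-30,-34,0,0,0,0],
    [0,-30,-34,0,0,0,0],
  ],
)

```text
time: 0.6
eef_pos: [264.4, -481.5, 204.8]
orientation: [0.818, -0.575, -0.0, -0.0]
ft_force: [-0.1, -0.6, 0.5]
finger_gap: 1.003
```

>>> carry_out(
  moves=[
    [0,-30,-34,0,0,0,0],
    [0,-30,-34,0,0,0,0],
    [0,-30,-34,0,0,0,0],
    [0,-30,-34,0,0,0,0],
    [0,-30,-34,0,0,0,0],
  ],
)

```text
time: 1.1
eef_pos: [373.4, -282.6, 205.2]
orientation: [0.818, -0.575, -0.0, -0.0]
ft_force: [0.4, -0.6, 0.3]
finger_gap: 1.003
```

>>> carry_out(
  moves=[
    [0,-30,-34,0,0,0,0],
    [0,-30,-34,0,0,0,0],
    [0,-30,-34,0,0,0,0],
    [0,-30,-34,0,0,0,0],
    [0,-10,-8,0,0,0,0],
  ],
)

```text
time: 1.6
eef_pos: [465.3, -110.2, 205.1]
orientation: [0.819, -0.573, -0.0, -0.0]
ft_force: [-0.5, 0.0, 0.1]
finger_gap: 0.999
```

```bash
python3 go.py 505.2 -36.2 200 -1.225
```

```text
t 1.6 pos [ 465.31 -110.19  205.14] gap 93.9 F [-0.5  0.   0.1] q [-0.47 -0.17  1.99  0.    1.33  0.75]
turn now [-0.      0.0009  0.0044] shift, present axes [-55.8 -62.8   5.2] shift, target axes [-56.1 -62.6   5.1] rows>= 1.6842539968844559
```

>>> carry_out(
  moves=[
    [0,-28,-32,0,0,0,0],
    [0,-20,-22,0,0,0,0],
    [0,-8,-8,5,0,0,0],
    [0,0,0,40,0,0,0],
    [0,0,0,0,0,0,0],
  ],
)

```text
time: 2.1
eef_pos: [499.9, -39.1, 155.3]
orientation: [0.818, -0.575, -0.005, 0.002]
ft_force: [-1.0, -0.1, -1.0]
finger_gap: 0.998
```

```bash
python3 go.py 505.2 -36.2 97 -1.225; python3 - <<'E'
from h import *
from rig import bot
for n in("scene","top"):
    d=bot.snapshot(n);pickle.dump(d,open(n+"1.pkl","wb"))
    if n=="scene":crop(d,240,130,130,120,5,"pics/s3.png")
E
```

```text
t 2.1 pos [499.92 -39.1  155.29] gap 93.8 F [-1.  -0.1 -1. ] q [-0.3  -0.05  1.97 -0.    1.23  0.92]
turn now [ 0.0088  0.006  -0.0001] shift, present axes [-0.6 -6.5 58.2] shift, target axes [-0.9 -5.9 58.3] rows>= 1.1719200044030147
```

View pics/s3.png

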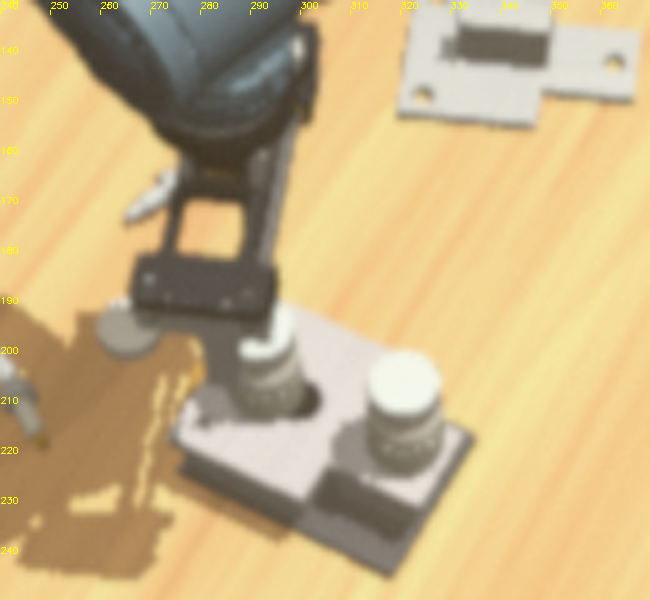

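The open fingers straddle tin_a's cap from above, near scene pixel (262,193). The scene is otherwise as it was.

```bash
python3 go.py 505.2 -36.2 97 -1.225
```

```text
t 2.2 pos [502.86 -40.28 159.81] gap 94.0 F [-0.4 -0.2  0.9] q [-0.3  -0.05  1.96 -0.    1.23  0.92]
turn now [ 0.0022  0.0014 -0.0011] shift, present axes [-3.  -3.7 62.8] shift, target axes [-3.  -3.6 62.8] rows>= 1.2596392391120832
```

>>> carry_out(
  moves=[
    [0,-3,-3.5,0,0,0,0],
    [0,0,0,25,0,0,0],
    [0,0,0,25,0,0,0],
    [0,0,0,12,0,0,0],
    [0,0,0,0,0,0,0],
  ],
)

```text
time: 2.7
eef_pos: [505.5, -35.7, 97.9]
orientation: [0.818, -0.575, -0.001, 0.0]
ft_force: [0.3, -0.3, -0.4]
finger_gap: 1.003
```

>>> carry_out(
  moves=[
    [0.6,0,0,0,0,0,0],
    [1,0,0,0,0,0,0],
    [1,0,0,0,0,0,0],
    [1,0,0,0,0,0,0],
    [1,0,0,0,0,0,0],
  ],
)

```text
time: 3.2
eef_pos: [506.3, -35.7, 98.9]
orientation: [0.818, -0.575, 0.0, -0.0]
ft_force: [0.2, -0.6, 0.8]
finger_gap: 0.606
```

```bash
python3 go.py 505.2 -36.2 97 -1.225
```

```text
t 3.2 pos [506.35 -35.71  98.86] gap 57.0 F [ 0.2 -0.6  0.8] q [-0.29  0.04  2.    0.    1.11  0.93]
turn now [-0.0006 -0.0004  0.    ] shift, present axes [0.1 1.2 1.9] shift, target axes [0.1 1.2 1.9] rows>= 0.04480440660137851
```

>>> carry_out(
  moves=[
    [1,0,0,0,0,0,0],
    [1,0,0,0,0,0,0],
    [1,0,0,0,0,0,0],
    [1,0,0,-10,0,0,0],
    [1,0,0,-10,0,0,0],
  ],
)

```text
time: 3.7
eef_pos: [505.7, -35.5, 118.7]
orientation: [0.818, -0.575, -0.001, 0.0]
ft_force: [-0.6, -1.1, -1.2]
finger_gap: 0.438
```

```bash
python3 go.py 558.8 -276 160 -1.225
```

```text
t 3.7 pos [505.69 -35.48 118.72] gap 41.1 F [-0.6 -1.1 -1.2] q [-0.29  0.01  1.99  0.    1.15  0.93]
turn now [ 0.0009  0.0009 -0.    ] shift, present axes [244.3  31.6 -41.5] shift, target axes [244.3  31.6 -41.3] rows>= 4.994999881018721
```

>>> carry_out(
  moves=[
    [1,0,0,-20,0,0,0],
    [1,0,0,-20,0,0,0],
    [1,20,3,0,0,0,0],
    [1,35,5,0,0,0,0],
    [1,35,5,0,0,0,0],
  ],
)

```text
time: 4.2
eef_pos: [524.9, -125.5, 159.8]
orientation: [0.819, -0.574, 0.001, -0.0]
ft_force: [0.4, -0.5, -1.6]
finger_gap: 0.435
```

>>> carry_out(
  moves=[
    [1,40,5,0,0,0,0],
    [1,40,5,0,0,0,0],
    [1,35,4,0,0,0,0],
    [1,25,3,0,0,0,0],
    [1,10,1,0,0,0,0],
  ],
)

```text
time: 4.7
eef_pos: [558.6, -274.2, 159.3]
orientation: [0.818, -0.576, 0.001, 0.0]
ft_force: [-1.1, 0.2, -1.1]
finger_gap: 0.437
```

>>> carry_out(
  moves=[
    [1,0,0,0,0,0,0],
    [1,0,0,0,0,0,0],
  ],
)

```text
time: 4.9
eef_pos: [558.1, -270.9, 158.5]
orientation: [0.818, -0.575, -0.0, -0.0]
ft_force: [-0.7, -0.5, -1.7]
finger_gap: 0.436
```

```bash
python3 go.py 558.8 -276 100 -1.225;python3 - <<'E'
from h import *
from rig import bot
for n in("scene","top"):
    d=bot.snapshot(n);pickle.dump(d,open(n+"2.pkl","wb"))
    if n=="scene":crop(d,180,180,150,140,5,"pics/s4.png")
    if n=="top":crop(d,290,170,120,100,6,"pics/t4.png")
E
```

```text
t 4.9 pos [ 558.14 -270.86  158.49] gap 40.9 F [-0.7 -0.5 -1.7] q [-0.63  0.22  1.67  0.    1.25  0.59]
turn now [0.0001 0.0009 0.0006] shift, present axes [ 5.1  1.1 58.5] shift, target axes [ 5.1  1.1 58.5] rows>= 1.174314298605645
```

View pics/s4.png

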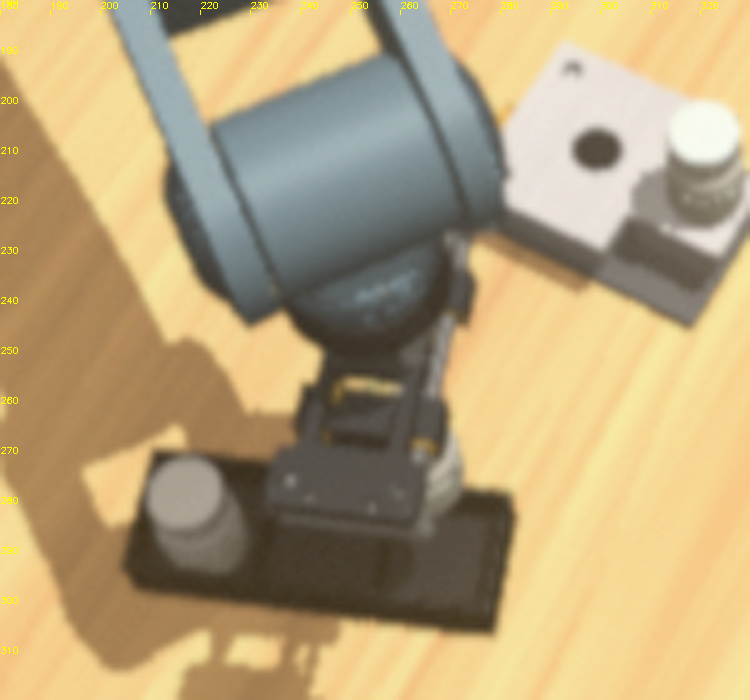

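View pics/t4.png

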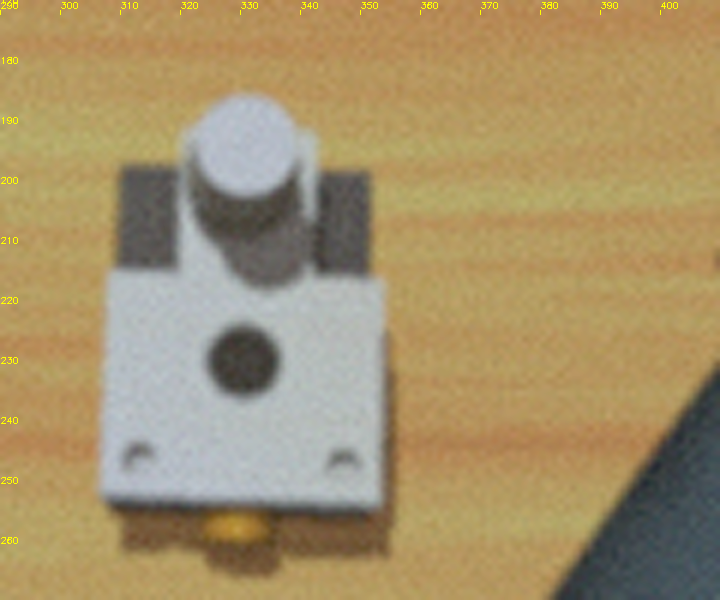

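The tin is held in the gripper, at about scene pixel (265,275), above the crate's far cell. The pump's wide part is clear and shows a central bore at top pixel (329,230) and two threaded holes at (312,246) and (346,246).

>>> carry_out(
  moves=[
    [1,5,1,0,0,0,0],
    [1,0,0,30,0,0,0],
    [1,0,0,40,0,0,0],
    [1,0,0,30,0,0,0],
    [1,0,0,0,0,0,0],
  ],
)

```text
time: 5.5
eef_pos: [555.8, -274.2, 53.4]
orientation: [0.818, -0.575, -0.005, -0.0]
ft_force: [0.6, -0.0, -1.9]
finger_gap: 0.436
```

>>> carry_out(
  moves=[
    [1,0,0,0,0,0,0],
  ],
)

```text
time: 5.6
eef_pos: [559.2, -276.9, 58.9]
orientation: [0.818, -0.575, -0.0, 0.0]
ft_force: [-0.7, -0.1, -0.7]
finger_gap: 0.435
```

```bash
python3 go.py 558.8 -276 48 -1.225
```

```text
t 5.6 pos [ 559.25 -276.86   58.92] gap 40.9 F [-0.7 -0.1 -0.7] q [-0.64  0.35  1.71 -0.    1.08  0.58]
turn now [0.     0.     0.0004] shift, present axes [-1.   0.1 10.9] shift, target axes [-1.   0.1 10.9] rows>= 0.21923256875545552
```

>>> carry_out(
  moves=[
    [1,-1,0,3,0,0,0],
    [1,0,0,3,0,0,0],
    [1,0,0,2,0,0,0],
    [1,0,0,1,0,0,0],
    [1,0,0,0,0,0,0],
  ],
)

```text
time: 6.1
eef_pos: [558.7, -276.1, 49.5]
orientation: [0.818, -0.575, 0.0, 0.0]
ft_force: [1.0, 0.7, -2.3]
finger_gap: 0.435
```

>>> carry_out(
  moves=[
    [1,0,0,1,0,0,0],
    [1,0,0,0.5,0,0,0],
    [1,0,0,0,0,0,0],
  ],
)

```text
time: 6.4
eef_pos: [558.7, -276.0, 47.9]
orientation: [0.818, -0.575, -0.0, -0.0]
ft_force: [0.8, 0.3, -2.2]
finger_gap: 0.438
```

```bash
python3 go.py 558.8 -276 48 -1.225
```

```text
t 6.4 pos [ 558.67 -276.04   47.87] gap 41.2 F [ 0.8  0.3 -2.2] q [-0.64  0.37  1.72  0.    1.06  0.58]
turn now [ 0.0001  0.0001 -0.    ] shift, present axes [ 0.  -0.1 -0.1] shift, target axes [ 0.  -0.1 -0.1] rows>= 0.003785583180456979
```

>>> carry_out(
  moves=[
    [1,0,0,0.5,0,0,0],
    [1,0,0,0.5,0,0,0],
    [1,0,0,0,0,0,0],
  ],
)

```text
time: 6.7
eef_pos: [558.8, -276.1, 47.4]
orientation: [0.818, -0.575, 0.0, -0.0]
ft_force: [-0.9, 1.1, 2.3]
finger_gap: 0.435
```

>>> carry_out(
  moves=[
    [1,0,0,0.5,0,0,0],
    [1,0,0,0.5,0,0,0],
    [1,0,0,0,0,0,0],
  ],
)

```text
time: 7.0
eef_pos: [559.0, -276.2, 47.4]
orientation: [0.818, -0.575, 0.0, -0.0]
ft_force: [-3.8, 2.2, 7.6]
finger_gap: 0.436
```

Contact with the floor at about 47.4. I'll release to a partial opening, then rise.

>>> carry_out(
  moves=[
    [0.3,0,0,-0.5,0,0,0],
    [0.3,0,0,0,0,0,0],
    [0.3,0,0,0,0,0,0],
    [0.3,0,0,0,0,0,0],
    [0.3,0,0,0,0,0,0],
  ],
)

```text
time: 7.5
eef_pos: [558.7, -276.0, 46.2]
orientation: [0.818, -0.575, -0.0, -0.0]
ft_force: [-0.6, 0.7, 0.2]
finger_gap: 0.702
```

>>> carry_out(
  moves=[
    [0.2,0,0,-10,0,0,0],
    [0,0,0,-30,0,0,0],
    [0,0,0,-40,0,0,0],
    [0,0,0,-30,0,0,0],
    [0,0,0,0,0,0,0],
  ],
)

```text
time: 8.0
eef_pos: [561.7, -278.1, 163.2]
orientation: [0.818, -0.575, 0.006, 0.0]
ft_force: [-0.5, 0.1, 0.6]
finger_gap: 0.999
```

```bash
python3 go.py 592.7 -31 165 -1.225
```

```text
t 8.0 pos [ 561.7  -278.14  163.24] gap 93.9 F [-0.5  0.1  0.6] q [-0.64  0.22  1.66  0.    1.24  0.58]
turn now [-0.0062 -0.0093  0.0001] shift, present axes [-222.  -113.    -3.1] shift, target axes [-222.  -112.9   -1.8] rows>= 4.981709324545505
```

>>> carry_out(
  moves=[
    [0,-20,-10,-8,0,0,0],
    [0,-40,-21,0,0,0,0],
    [0,-44,-23,0,0,0,0],
    [0,-44,-23,0,0,0,0],
    [0,-40,-21,0,0,0,0],
  ],
)

```text
time: 8.5
eef_pos: [586.7, -63.8, 163.9]
orientation: [0.818, -0.575, -0.001, 0.0]
ft_force: [1.4, 0.4, -0.0]
finger_gap: 1.001
```

>>> carry_out(
  moves=[
    [0,-22,-12,0,0,0,0],
    [0,-9,-5,0,0,0,0],
    [0,0,0,0,0,0,0],
    [0,0,0,0,0,0,0],
  ],
)

```text
time: 8.9
eef_pos: [592.5, -32.0, 164.2]
orientation: [0.818, -0.575, -0.0, 0.0]
ft_force: [0.0, -0.8, 0.9]
finger_gap: 0.997
```

```bash
python3 go.py 592.7 -31 98 -1.225;python3 - <<'E'
from h import *
from rig import bot
for n in("scene",):
    d=bot.snapshot(n);pickle.dump(d,open(n+"3.pkl","wb"))
    crop(d,190,140,160,180,4,"pics/s5.png")
E
```

```text
t 8.9 pos [592.51 -32.05 164.18] gap 93.7 F [ 0.  -0.8  0.9] q [-0.24  0.15  1.74 -0.    1.25  0.98]
turn now [ 0.0006 -0.0001 -0.0008] shift, present axes [-0.9 -0.6 66.2] shift, target axes [-0.9 -0.5 66.2] rows>= 1.3236896309084216
```

View pics/s5.png

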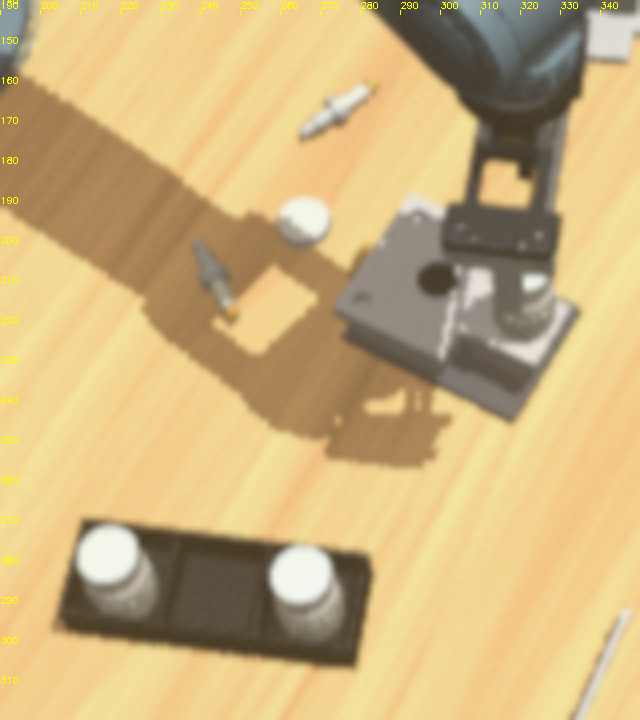

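tin_a stands upright in the far cell, with its cap at about (263,285) in the scene view. The gripper is above tin_b.

>>> carry_out(
  moves=[
    [0,-1,0,20,0,0,0],
    [0,0,0,25,0,0,0],
    [0,0,0,15,0,0,0],
    [0.5,0,0,5.5,0,0,0],
    [1,0,0,0,0,0,0],
  ],
)

```text
time: 9.45
eef_pos: [591.9, -30.7, 98.3]
orientation: [0.818, -0.575, -0.001, 0.0]
ft_force: [0.2, 1.4, -0.6]
finger_gap: 0.866
```

>>> carry_out(
  moves=[
    [1,0,0,0,0,0,0],
    [1,0,0,0,0,0,0],
    [1,0,0,0,0,0,0],
    [1,0,0,0,0,0,0],
    [1,0,0,0,0,0,0],
  ],
)

```text
time: 9.95
eef_pos: [592.6, -30.2, 99.3]
orientation: [0.818, -0.575, 0.0, -0.0]
ft_force: [0.5, -1.8, 0.6]
finger_gap: 0.442
```

>>> carry_out(
  moves=[
    [1,0,0,0,0,0,0],
    [1,0,0,0,0,0,0],
  ],
)

```text
time: 10.15
eef_pos: [592.6, -30.2, 99.3]
orientation: [0.818, -0.575, 0.0, -0.0]
ft_force: [0.3, -1.4, 0.5]
finger_gap: 0.428
```

```bash
python3 go.py 497.7 -298 160 -1.225
```

```text
t 10.15 pos [592.6  -30.25  99.27] gap 40.3 F [ 0.3 -1.4  0.5] q [-0.24  0.23  1.78 -0.    1.13  0.98]
turn now [-0.0005 -0.0005  0.0001] shift, present axes [219.8 180.  -60.7] shift, target axes [219.7 180.  -60.7] rows>= 5.809902578208042
```

>>> carry_out(
  moves=[
    [1,0,0,-10,0,0,0],
    [1,0,0,-25,0,0,0],
    [1,0,0,-25,0,0,0],
    [1,20,16,0,0,0,0],
    [1,33,27,0,0,0,0],
  ],
)

```text
time: 10.65
eef_pos: [570.4, -93.7, 160.4]
orientation: [0.819, -0.573, 0.001, -0.001]
ft_force: [-0.9, -1.2, -2.4]
finger_gap: 0.435
```

>>> carry_out(
  moves=[
    [1,37,30,0,0,0,0],
    [1,37,30,0,0,0,0],
    [1,35,30,0,0,0,0],
    [1,28,23,0,0,0,0],
    [1,20,16,0,0,0,0],
  ],
)

```text
time: 11.15
eef_pos: [500.4, -287.9, 159.1]
orientation: [0.818, -0.576, -0.0, 0.0]
ft_force: [-0.9, 0.7, -2.1]
finger_gap: 0.43
```

>>> carry_out(
  moves=[
    [1,9,7,0,0,0,0],
    [1,0,0,0,0,0,0],
    [1,0,0,0,0,0,0],
  ],
)

```text
time: 11.45
eef_pos: [498.4, -295.8, 158.8]
orientation: [0.818, -0.575, -0.0, -0.0]
ft_force: [-0.4, 0.5, -2.9]
finger_gap: 0.435
```

```bash
python3 go.py 497.7 -298 48 -1.225;python3 - <<'E'
from h import *
from rig import bot
d=bot.snapshot("top");pickle.dump(d,open("top3.pkl","wb"));crop(d,290,170,120,100,6,"pics/t5.png")
E
```

```text
t 11.45 pos [ 498.39 -295.77  158.84] gap 40.9 F [-0.4  0.5 -2.9] q [-0.73  0.13  1.78  0.    1.23  0.49]
turn now [-0.0001  0.001   0.0006] shift, present axes [  2.    1.4 110.8] shift, target axes [  1.9   1.4 110.8] rows>= 2.2172805369107134
```

View pics/t5.png

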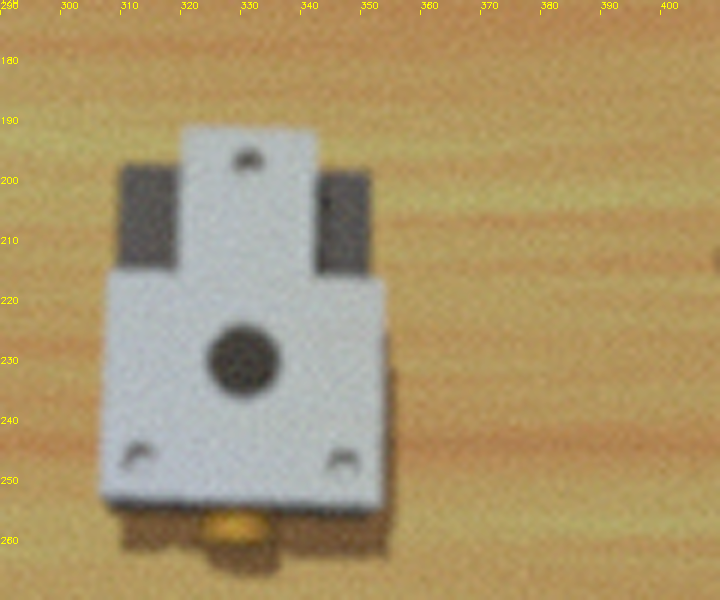

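The pump's joint face is now fully clear, with holes at (330,196), (312,245) and (346,246). I'll lower tin_b into the middle cell.

>>> carry_out(
  moves=[
    [1,2,1.5,10,0,0,0],
    [1,0,0,30,0,0,0],
    [1,0,0,35,0,0,0],
    [1,0,0,20,0,0,0],
    [1,0,0,6,0,0,0],
  ],
)

```text
time: 12.0
eef_pos: [495.8, -296.7, 54.3]
orientation: [0.819, -0.574, -0.003, -0.0]
ft_force: [-1.3, 0.3, -2.1]
finger_gap: 0.428
```

>>> carry_out(
  moves=[
    [1,0,0,3,0,0,0],
    [1,0,0,2,0,0,0],
    [1,0,0,1,0,0,0],
    [1,0,0,0,0,0,0],
    [1,0,0,0,0,0,0],
  ],
)

```text
time: 12.5
eef_pos: [497.9, -299.6, 52.8]
orientation: [0.818, -0.575, 0.001, 0.0]
ft_force: [0.2, 1.1, -2.0]
finger_gap: 0.433
```

```bash
python3 go.py 497.7 -298 48 -1.225
```

```text
t 12.5 pos [ 497.86 -299.58   52.78] gap 40.7 F [ 0.2  1.1 -2. ] q [-0.74  0.27  1.83  0.    1.04  0.49]
turn now [-0.0007 -0.0013 -0.    ] shift, present axes [-1.5 -0.4  4.8] shift, target axes [-1.5 -0.4  4.8] rows>= 0.10067461781391739
```

>>> carry_out(
  moves=[
    [1,-1.5,-0.5,1.5,0,0,0],
    [1,0,0,1.5,0,0,0],
    [1,0,0,1,0,0,0],
    [1,0,0,0.5,0,0,0],
    [1,0,0,0,0,0,0],
  ],
)

```text
time: 13.0
eef_pos: [497.5, -297.6, 48.2]
orientation: [0.818, -0.575, -0.0, -0.0]
ft_force: [-1.5, 2.2, 4.2]
finger_gap: 0.429
```

>>> carry_out(
  moves=[
    [1,0,0,0.5,0,0,0],
    [1,0,0,0.5,0,0,0],
    [1,0,0,0,0,0,0],
  ],
)

```text
time: 13.3
eef_pos: [497.6, -297.6, 48.2]
orientation: [0.818, -0.575, -0.0, -0.0]
ft_force: [-4.2, 4.4, 10.1]
finger_gap: 0.429
```

>>> carry_out(
  moves=[
    [0.35,0,0,-0.7,0,0,0],
    [0.3,0,0,0,0,0,0],
    [0.3,0,0,0,0,0,0],
    [0.3,0,0,0,0,0,0],
    [0.3,0,0,0,0,0,0],
  ],
)

```text
time: 13.8
eef_pos: [497.3, -297.7, 47.0]
orientation: [0.818, -0.575, -0.0, -0.0]
ft_force: [0.2, 0.2, 0.3]
finger_gap: 0.699
```

>>> carry_out(
  moves=[
    [0.3,0,0,-10,0,0,0],
    [0.3,0,0,-25,0,0,0],
    [0.3,0,0,-35,0,0,0],
    [0.3,0,0,-35,0,0,0],
    [0.3,0,0,-15,0,0,0],
  ],
)

```text
time: 14.3
eef_pos: [499.0, -299.0, 171.8]
orientation: [0.818, -0.575, 0.003, 0.0]
ft_force: [-0.1, -0.4, -0.8]
finger_gap: 0.698
```

```bash
python3 - <<'E'
from h import *
from rig import bot
print(bot.get_state()["eef_pos"])
for n in("scene","top"):
    d=bot.snapshot(n);pickle.dump(d,open(n+"4.pkl","wb"))
    if n=="scene":crop(d,190,110,180,190,3,"pics/s6.png")
d=pickle.load(open("top3.pkl","rb"));s=pickle.load(open("scene4.pkl","rb"))
crop(d,300,185,60,75,8,"pics/t6.png");crop(s,265,180,80,65,8,"pics/s7.png");crop(s,310,115,70,50,9,"pics/s8.png")
E
```

```text
[ 498.99958053 -298.97104576  171.75842856]
```

View pics/s6.png

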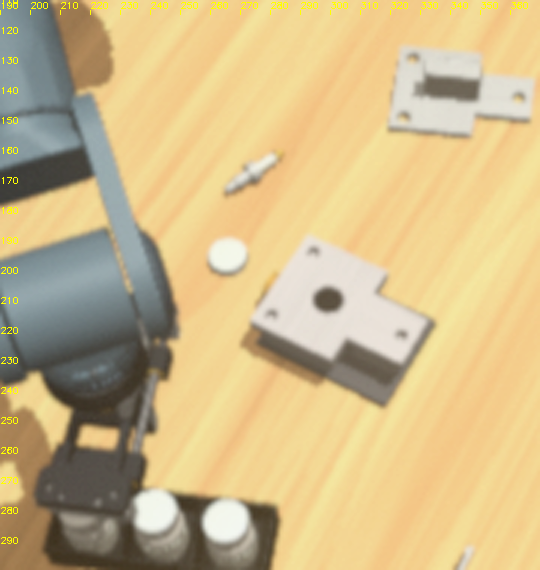

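View pics/t6.png

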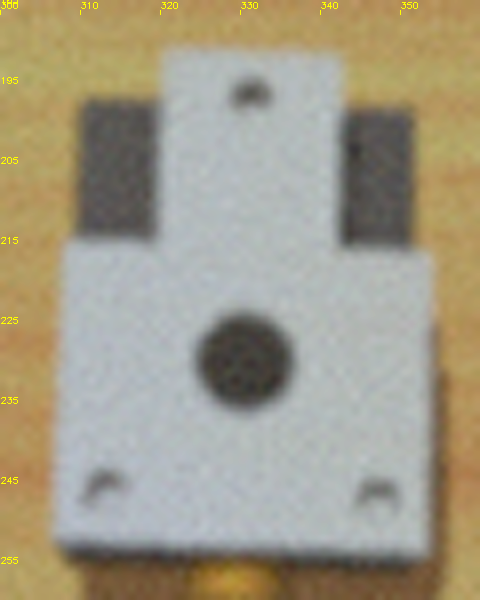

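View pics/s7.png

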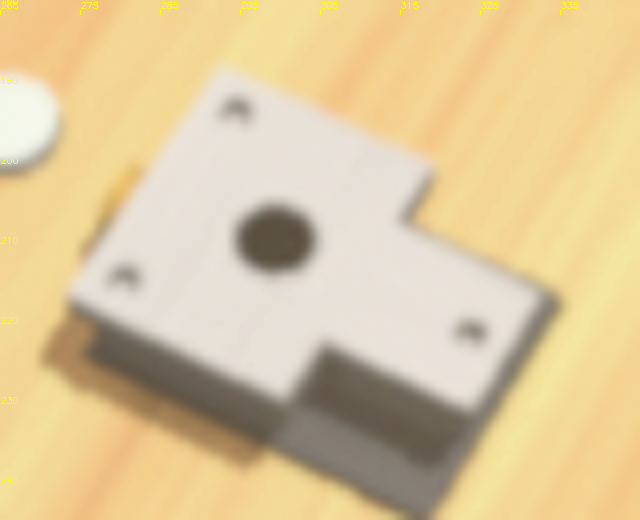

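View pics/s8.png

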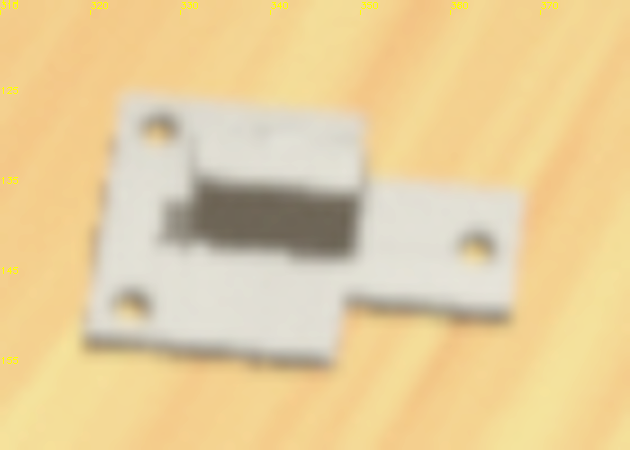

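Both tins stand upright in the middle and far cells, and the face is clear. In the scene view the pump's three holes are at (293,194), (279,215) and (323,221), and the cover's at (327,129), (324,149) and (362,142). Next I'll measure the pump and cover outlines in both views.

```bash
cat > meas.py <<'E'
from h import *
from scipy.spatial.transform import Rotation as Ro
C=np.array([[75,27],[15,27],[15,55],[-75,55],[-75,-55],[15,-55],[15,-27],[75,-27]],float)
def outline(d,box,thr,k=8,eps=None,dbg=None):
    x0,y0,w,h=box
    b=cv2.GaussianBlur(d["pixels"][...,0],(0,0),0.8)[y0:y0+h,x0:x0+w]
    B=cv2.resize(b,None,fx=k,fy=k,interpolation=cv2.INTER_CUBIC)
    m=(B>thr).astype(np.uint8);n,l,st,c=cv2.connectedComponentsWithStats(m)
    i=1+np.argmax(st[1:,4]);m=(l==i).astype(np.uint8)
    m=cv2.morphologyEx(cv2.copyMakeBorder(m,80,80,80,80,cv2.BORDER_CONSTANT),cv2.MORPH_CLOSE,np.ones((41,41)))[80:-80,80:-80]
    m=cv2.morphologyEx(m,cv2.MORPH_OPEN,np.ones((25,25)))
    c=max(cv2.findContours(m,0,1)[0],key=cv2.contourArea)
    p=cv2.approxPolyDP(c,eps or 3.5*k,True)[:,0]
    if dbg:
        im=cv2.cvtColor(B,cv2.COLOR_GRAY2BGR);cv2.drawContours(im,[c],-1,(0,255,0),1)
        for q in p:cv2.circle(im,tuple(map(int,q)),4,(0,0,255),-1)
        cv2.imwrite(dbg,im)
    c=c[:,0].astype(float);L=[]
    for a in range(len(p)):
        A,Bq=p[a].astype(float),p[(a+1)%len(p)].astype(float);u=(Bq-A);n=np.linalg.norm(u);u/=n
        t=(c-A)@u;dd=np.abs((c-A)@np.array([-u[1],u[0]]))
        s=c[(t>.15*n)&(t<.85*n)&(dd<2*k)]
        L.append(cv2.fitLine(s.astype(np.float32),cv2.DIST_HUBER,0,.01,.01).ravel())
    out=[]
    for a in range(len(p)):
        v1,v2=L[a-1],L[a]
        s=np.linalg.solve(np.c_[v1[:2],-v2[:2]],v2[2:]-v1[2:]);out.append(v1[2:]+v1[:2]*s[0])
    return (np.array(out)+.5)/k-.5+[x0,y0]
def fit(P):
    P=P[:,:2];best=None
    for rev in(0,1):
      Q=P[::-1] if rev else P
      for r in range(8):
        q=np.roll(Q,r,0);qc=q.mean(0);cc=C.mean(0)
        H=(C-cc).T@(q-qc);U,S,V=np.linalg.svd(H);R=V.T@np.diag([1,np.linalg.det(V.T@U.T)])@U.T
        e=q-(C-cc)@R.T-qc
        if best is None or (e**2).sum()<best[0]:best=((e**2).sum(),np.arctan2(R[1,0],R[0,0]),qc-R@cc,(e@R))
    return best
E
python3 - <<'E'
from meas import *
d=pickle.load(open("top3.pkl","rb"));s=pickle.load(open("scene4.pkl","rb"))
print(d["pixels"][225,315],d["pixels"][205,315],d["pixels"][225,290],s["pixels"][200,300],s["pixels"][180,320],s["pixels"][226,310],s["pixels"][147,335])
for nm,D,box,thr,z in(("pump top",d,(295,180,70,85),105,55),("pump scene",s,(265,175,80,70),180,55),("cover top",d,(168,195,78,85),105,8),("cover scene",s,(308,112,75,55),180,8)):
    o=outline(D,box,thr,dbg="pics/o_%s.png"%nm.replace(" ","_"));print(nm,len(o))
    if len(o)==8:
        b=fit(onz(D,o,z));print("  yaw %.4f pos %s rms %.2f"%(b[1],b[2].round(2),np.sqrt(b[0]/8)));print(b[3].round(1).tolist())
E
```

```text
[142 143 135] [63 66 68] [ 71 114 141] [167 173 179] [109 159 188] [76 85 93] [164 172 174]
pump top 8
  yaw -0.0190 pos [543.28 -32.39] rms 0.52
[[0.3, 0.2], [0.8, -0.4], [-0.2, -0.1], [-0.7, 0.1], [0.4, 0.2], [-0.2, 0.1], [-0.6, 0.0], [0.2, -0.1]]Traceback (most recent call last):
  File "<stdin>", line 5, in <module>
  File "meas.py", line 9, in outline
    i=1+np.argmax(st[1:,4]);m=(l==i).astype(np.uint8)
        ~~~~~~~~~^^^^^^^^^^
    return _wrapfunc(a, 'argmax', axis=axis, out=out, **kwds)
    return bound(*args, **kwds)
ValueError: attempt to get argmax of an empty sequence
```

Excellent fit in the top view. The scene threshold needs to be about 138.

```bash
python3 - <<'E'
from meas import *
d=pickle.load(open("top3.pkl","rb"));s=pickle.load(open("scene4.pkl","rb"))
for nm,D,box,thr,z in(("pump scene",s,(265,175,80,70),138,55),("cover top",d,(168,195,78,85),105,8),("cover scene",s,(308,112,75,55),138,8)):
    o=outline(D,box,thr,dbg="pics/o_%s.png"%nm.replace(" ","_"));print(nm,len(o))
    if len(o)==8:
        b=fit(onz(D,o,z));print("  yaw %.4f pos %s rms %.2f"%(b[1],b[2].round(2),np.sqrt(b[0]/8)));print(b[3].round(1).tolist())
# holes
def cen(D,x,y,r=6):
    p=D["pixels"][y-r:y+r+1,x-r:x+r+1,0].astype(float);w=np.clip(np.median(p)-15-p,0,None);yy,xx=np.mgrid[-r:r+1,-r:r+1]
    return [x+(w*xx).sum()/w.sum(),y+(w*yy).sum()/w.sum()]
for nm,D,z,pts in(("cover top",d,4,[(193,213),(193,264),(223,253)]),("cover scene",s,4,[(362,142),(327,129),(324,149)])):
    u=[cen(D,*q) for q in pts];P=onz(D,u,z);print(nm,np.round(u,2).tolist(),P[:,:2].round(1).tolist())
E
```

```text
pump scene 8
  yaw -0.0154 pos [542.61 -30.02] rms 3.58
[[-0.9, -1.6], [5.9, -0.0], [-4.3, -1.6], [-2.3, 1.2], [2.8, 0.6], [-4.1, 0.8], [3.3, 0.1], [-0.5, 0.5]]
cover top 8
  yaw 0.3553 pos [513.38 282.95] rms 1.13
[[-0.3, -0.1], [-0.2, 0.6], [0.1, 0.5], [-0.2, -0.2], [-0.6, -0.2], [-1.5, -0.2], [2.5, -0.2], [0.2, -0.2]]
cover scene 8
  yaw 0.3597 pos [512.43 286.27] rms 1.63
[[-0.9, -0.8], [1.7, -0.9], [-2.1, -0.4], [1.7, -1.7], [0.4, 1.5], [-1.0, 0.9], [-0.1, 0.6], [0.4, 0.9]]
cover top [[193.0, 211.19], [193.42, 265.43], [224.77, 253.68]] [[573.5, 308.6], [439.1, 297.5], [468.6, 223.3]]
cover scene [[365.22, 142.85], [325.88, 126.72], [323.06, 151.81]] [[577.5, 310.2], [433.4, 310.9], [472.4, 215.9]]
```

Both views agree to within 3 mm, which matches the stated calibration. I take the pump at (543.0, -31.3) with yaw -0.018 and the cover at (513.0, 284.5) with yaw 0.357. That puts the rib at about (502, 280) with jaw yaw -1.214.

```bash
python3 go.py 501.8 280.3 165 -1.214
```

```text
t 14.4 pos [ 498.72 -298.79  170.17] gap 65.5 F [ 1.1 -0.1 -1. ] q [-0.73  0.12  1.77  0.    1.25  0.49]
turn now [-0.0027 -0.0051 -0.0109] shift, present axes [-543.8 -199.2    3. ] shift, target axes [-541.5 -205.1    5.2] rows>= 11.582373851165851
```

>>> carry_out(
  moves=[
    [0.3,-20,-8,0,0,0,-0.011],
    [0.3,-40,-15,0,0,0,0],
    [0.3,-42,-16,0,0,0,0],
    [0.3,-42,-16,0,0,0,0],
    [0.3,-42,-16,0,0,0,0],
  ],
)

```text
time: 14.9
eef_pos: [497.1, -95.3, 164.5]
orientation: [0.821, -0.57, -0.002, 0.0]
ft_force: [0.4, 0.1, 0.0]
finger_gap: 0.702
```

>>> carry_out(
  moves=[
    [0.3,-42,-16,0,0,0,0],
    [0.3,-42,-16,0,0,0,0],
    [0.3,-42,-16,0,0,0,0],
    [0.3,-42,-16,0,0,0,0],
    [0.3,-42,-16,0,0,0,0],
  ],
)

```text
time: 15.4
eef_pos: [498.2, 128.8, 164.6]
orientation: [0.822, -0.57, -0.002, 0.001]
ft_force: [0.6, 0.2, 0.7]
finger_gap: 0.698
```

>>> carry_out(
  moves=[
    [0.3,-42,-16,0,0,0,0],
    [0.3,-42,-16,0,0,0,0],
    [0.3,-40,-15,0,0,0,0],
    [0.3,-15,-5,0,0,0,0],
    [0.3,0,0,0,0,0,0],
  ],
)

```text
time: 15.9
eef_pos: [498.9, 276.0, 165.0]
orientation: [0.822, -0.569, -0.001, 0.002]
ft_force: [1.0, 0.6, 0.0]
finger_gap: 0.702
```

>>> carry_out(
  moves=[
    [0.3,0,0,0,0,0,0],
    [0.3,0,0,0,0,0,0],
  ],
)

```text
time: 16.1
eef_pos: [500.7, 273.1, 166.5]
orientation: [0.821, -0.571, -0.0, 0.001]
ft_force: [-0.5, -0.1, 0.2]
finger_gap: 0.701
```

```bash
python3 go.py 501.8 280.3 75 -1.214
```

```text
t 16.1 pos [500.72 273.14 166.53] gap 65.9 F [-0.5 -0.1  0.2] q [ 0.3   0.1   1.8  -0.    1.25  1.52]
turn now [ 0.0013 -0.0002 -0.0017] shift, present axes [-6.4 -3.6 91.5] shift, target axes [-6.3 -3.5 91.5] rows>= 1.8362375119755419
```

>>> carry_out(
  moves=[
    [0.3,-6.4,-3.5,15,0,0,0],
    [0.3,0,0,35,0,0,0],
    [0.3,0,0,30,0,0,0],
    [0.3,0,0,12,0,0,0],
    [0.3,0,0,0,0,0,0],
  ],
)

```text
time: 16.6
eef_pos: [500.5, 280.8, 72.6]
orientation: [0.821, -0.571, -0.001, 0.002]
ft_force: [-0.1, -0.1, -0.6]
finger_gap: 0.699
```

>>> carry_out(
  moves=[
    [0.3,0,0,0,0,0,0],
  ],
)

```text
time: 16.7
eef_pos: [502.8, 281.8, 76.0]
orientation: [0.821, -0.571, 0.0, -0.001]
ft_force: [0.1, 0.3, 0.3]
finger_gap: 0.7
```

```bash
python3 go.py 501.8 280.3 14 -1.214;python3 - <<'E'
from h import *
from rig import bot
for n in("scene","top"):
    d=bot.snapshot(n);pickle.dump(d,open(n+"5.pkl","wb"))
    if n=="scene":crop(d,290,80,110,90,6,"pics/s9.png")
E
```

```text
t 16.7 pos [502.84 281.78  75.97] gap 65.8 F [0.1 0.3 0.3] q [0.31 0.23 1.83 0.   1.08 1.53]
turn now [-0.0013 -0.     -0.0006] shift, present axes [ 1.   1.6 62. ] shift, target axes [ 1.   1.5 62. ] rows>= 1.2398950495904046
```

View pics/s9.png

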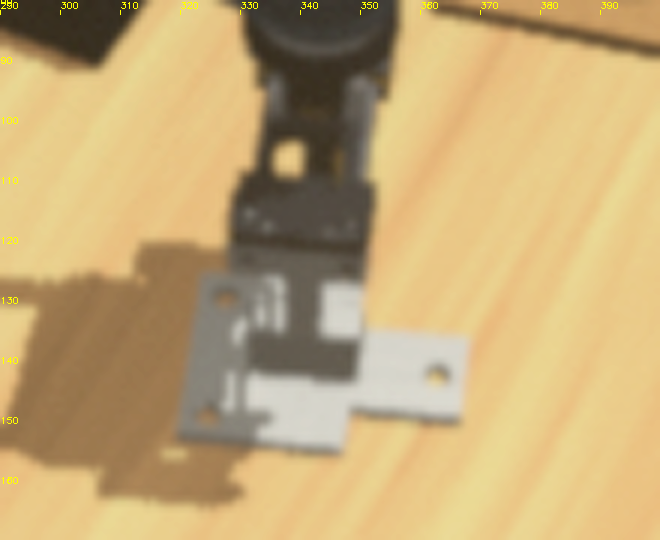

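The jaws are above the cover's rib, with the rib's dark side face at about (340,140). Descending.

>>> carry_out(
  moves=[
    [0.3,1,1.5,10,0,0,0],
    [0.3,0,0,20,0,0,0],
    [0.3,0,0,15,0,0,0],
    [0.3,0,0,8,0,0,0],
    [0.3,0,0,3,0,0,0],
  ],
)

```text
time: 17.3
eef_pos: [500.3, 280.1, 18.0]
orientation: [0.821, -0.57, -0.001, 0.001]
ft_force: [-0.2, -0.4, 0.5]
finger_gap: 0.701
```

>>> carry_out(
  moves=[
    [0.3,0,0,1,0,0,0],
    [0.3,0,0,0,0,0,0],
  ],
)

```text
time: 17.5
eef_pos: [501.4, 280.5, 18.6]
orientation: [0.821, -0.57, 0.0, -0.0]
ft_force: [0.1, -0.1, 0.4]
finger_gap: 0.701
```

```bash
python3 go.py 501.8 280.3 14 -1.214
```

```text
t 17.5 pos [501.43 280.49  18.62] gap 65.9 F [ 0.1 -0.1  0.4] q [0.31 0.31 1.85 0.   0.97 1.53]
turn now [-0.0009 -0.      0.    ] shift, present axes [ 0.3 -0.3  4.6] shift, target axes [ 0.3 -0.3  4.6] rows>= 0.09285552961488013
```

>>> carry_out(
  moves=[
    [0.3,0,0,2,0,0,0],
    [0.3,0,0,2,0,0,0],
    [0.6,0,0,0,0,0,0],
    [0.7,0,0,0,0,0,0],
    [0.7,0,0,0,0,0,0],
  ],
)

```text
time: 18.0
eef_pos: [501.0, 280.4, 14.2]
orientation: [0.821, -0.57, 0.0, -0.0]
ft_force: [-0.2, 0.8, 0.5]
finger_gap: 0.482
```

>>> carry_out(
  moves=[
    [0.75,0,0,0,0,0,0],
    [0.8,0,0,0,0,0,0],
    [0.9,0,0,0,0,0,0],
    [1,0,0,0,0,0,0],
    [1,0,0,0,0,0,0],
  ],
)

```text
time: 18.5
eef_pos: [501.1, 280.2, 14.2]
orientation: [0.821, -0.57, 0.0, 0.0]
ft_force: [0.6, -0.6, 1.2]
finger_gap: 0.23
```

>>> carry_out(
  moves=[
    [1,0,0,0,0,0,0],
    [1,0,0,0,0,0,0],
    [1,0,0,0,0,0,0],
  ],
)

```text
time: 18.8
eef_pos: [501.1, 280.2, 14.2]
orientation: [0.821, -0.57, 0.0, 0.0]
ft_force: [0.3, -2.1, 0.4]
finger_gap: 0.234
```

```bash
python3 go.py 501.8 280.3 114 -1.214
```

```text
t 18.8 pos [501.05 280.2   14.19] gap 22.0 F [ 0.3 -2.1  0.4] q [ 0.31  0.32  1.85 -0.    0.97  1.53]
turn now [-0.     -0.0003  0.0001] shift, present axes [  0.2  -0.7 -99.8] shift, target axes [  0.2  -0.7 -99.8] rows>= 1.9962778100506453
```

The gap is 22.0 mm, which is exactly the rib. Lifting gently.

>>> carry_out(
  moves=[
    [1,0,0,-3,0,0,0],
    [1,0,0,-8,0,0,0],
    [1,0,0,-15,0,0,0],
    [1,0,0,-20,0,0,0],
    [1,0,0,-20,0,0,0],
  ],
)

```text
time: 19.3
eef_pos: [500.8, 280.5, 81.6]
orientation: [0.821, -0.57, -0.0, -0.0]
ft_force: [0.5, 0.4, -4.0]
finger_gap: 0.234
```

>>> carry_out(
  moves=[
    [1,0,0,-20,0,0,0],
    [1,0,0,-15,0,0,0],
    [1,0,0,-8,0,0,0],
    [1,0,0,0,0,0,0],
    [1,0,0,0,0,0,0],
  ],
)

```text
time: 19.8
eef_pos: [500.4, 280.2, 122.5]
orientation: [0.821, -0.57, -0.0, 0.001]
ft_force: [-0.4, -0.0, -5.2]
finger_gap: 0.234
```

```bash
python3 go.py 531.0 -31.1 120 -1.589
```

```text
t 19.8 pos [500.4  280.15 122.48] gap 22.0 F [-0.4 -0.  -5.2] q [0.31 0.16 1.82 0.   1.17 1.53]
turn now [ 1.30e-03 -2.00e-04  3.75e-01] shift, present axes [302.3  80.    2.6] shift, target axes [310.6 -36.3   2.5] rows>= 6.255239226738829
```

>>> carry_out(
  moves=[
    [1,0,0,0,0,0,0.045],
    [1,0,0,0,0,0,0.09],
    [1,0,0,0,0,0,0.1],
    [1,0,0,0,0,0,0.09],
    [1,0,0,0,0,0,0.05],
  ],
)

```text
time: 20.3
eef_pos: [500.0, 280.0, 121.5]
orientation: [-0.7, 0.714, 0.001, -0.001]
ft_force: [-0.0, -0.5, -4.7]
finger_gap: 0.23
```

>>> carry_out(
  moves=[
    [1,10,-1,0,0,0,0],
    [1,20,-2,0,0,0,0],
    [1,28,-3,0,0,0,0],
    [1,30,-4,0,0,0,0],
    [1,30,-4,0,0,0,0],
  ],
)

```text
time: 20.8
eef_pos: [512.1, 160.4, 122.2]
orientation: [-0.701, 0.713, 0.0, -0.001]
ft_force: [0.7, -0.8, -4.5]
finger_gap: 0.226
```

>>> carry_out(
  moves=[
    [1,30,-4,0,0,0,0],
    [1,30,-4,0,0,0,0],
    [1,30,-4,0,0,0,0],
    [1,30,-4,0,0,0,0],
    [1,28,-3,0,0,0,0],
  ],
)

```text
time: 21.3
eef_pos: [528.4, 11.9, 122.4]
orientation: [-0.701, 0.713, 0.0, -0.001]
ft_force: [0.7, -0.1, -5.1]
finger_gap: 0.234
```

>>> carry_out(
  moves=[
    [1,22,-2,0,0,0,0],
    [1,14,-1,0,0,0,0],
    [1,8,0,0,0,0,0],
    [1,0,0,0,0,0,0],
    [1,0,0,0,0,0,0],
  ],
)

```text
time: 21.8
eef_pos: [531.0, -29.7, 122.9]
orientation: [-0.701, 0.713, 0.0, -0.0]
ft_force: [0.2, 0.1, -4.4]
finger_gap: 0.232
```

```bash
python3 go.py 531.0 -31.1 100 -1.589;python3 - <<'E'
from h import *
from rig import bot
for n in("scene","top"):
    d=bot.snapshot(n);pickle.dump(d,open(n+"6.pkl","wb"))
    if n=="scene":crop(d,250,150,110,100,6,"pics/s10.png")
    else: crop(d,280,170,100,100,6,"pics/t10.png")
E
```

```text
t 21.8 pos [531.04 -29.68 122.9 ] gap 21.8 F [ 0.2  0.1 -4.4] q [-0.27  0.06  1.92  0.    1.16  1.32]
turn now [0.0006 0.0005 0.0006] shift, present axes [ 1.4  0.  22.9] shift, target axes [ 1.4  0.  22.9] rows>= 0.4589376570460217
```

View pics/s10.png

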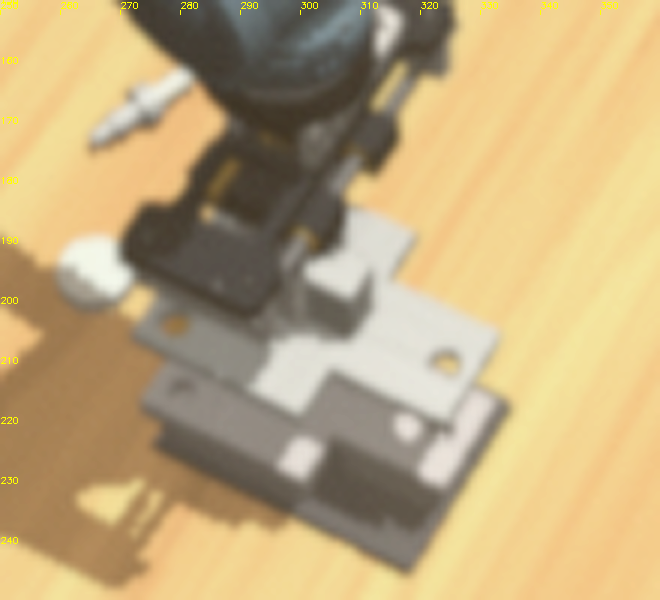

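View pics/t10.png

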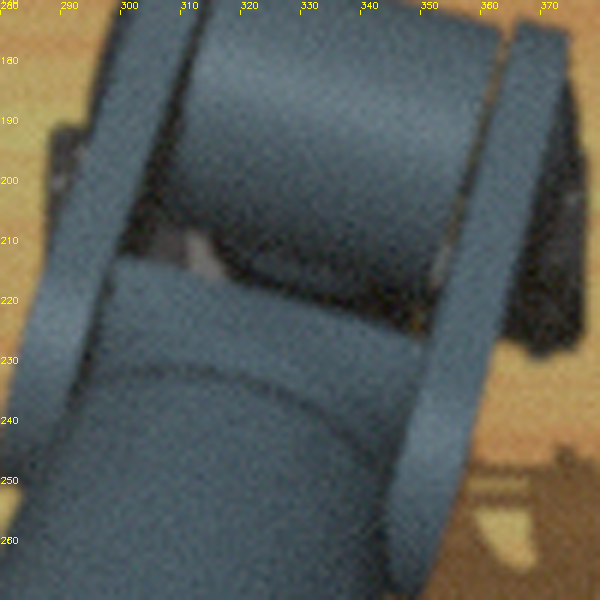

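The cover is held over the pump, with its hole 1 at (275,204) and hole 2 at (323,210) in the scene view. The arm blocks the top view. I'll lower it partway and measure in the scene view.

>>> carry_out(
  moves=[
    [1,1.4,0,5,0,0,0],
    [1,0,0,10,0,0,0],
    [1,0,0,8,0,0,0],
    [1,0,0,5,0,0,0],
    [1,0,0,0,0,0,0],
  ],
)

```text
time: 22.4
eef_pos: [530.3, -31.4, 93.7]
orientation: [-0.701, 0.713, 0.001, -0.001]
ft_force: [-0.1, 0.6, -4.6]
finger_gap: 0.232
```

>>> carry_out(
  moves=[
    [1,0,0,3,0,0,0],
    [1,0,0,2,0,0,0],
    [1,0,0,0,0,0,0],
    [1,0,0,0,0,0,0],
    [1,0,0,0,0,0,0],
  ],
)

```text
time: 22.9
eef_pos: [531.5, -31.7, 90.4]
orientation: [-0.701, 0.714, -0.0, 0.0]
ft_force: [-0.4, 0.3, -4.0]
finger_gap: 0.234
```

```bash
python3 go.py 531.0 -31.1 84.2 -1.589;python3 - <<'E'
from h import *
from rig import bot
for n in("scene","top"):
    d=bot.snapshot(n);pickle.dump(d,open(n+"7.pkl","wb"))
    if n=="scene":crop(d,262,170,80,70,10,"pics/s11.png")
    else: crop(d,280,170,100,100,6,"pics/t11.png")
E
```

```text
t 22.9 pos [531.49 -31.73  90.42] gap 22.0 F [-0.4  0.3 -4. ] q [-0.27  0.11  1.94  0.    1.09  1.32]
turn now [-0.0005 -0.0001 -0.    ] shift, present axes [-0.6  0.5  6.2] shift, target axes [-0.6  0.5  6.2] rows>= 0.12548974226329407
```

View pics/s11.png

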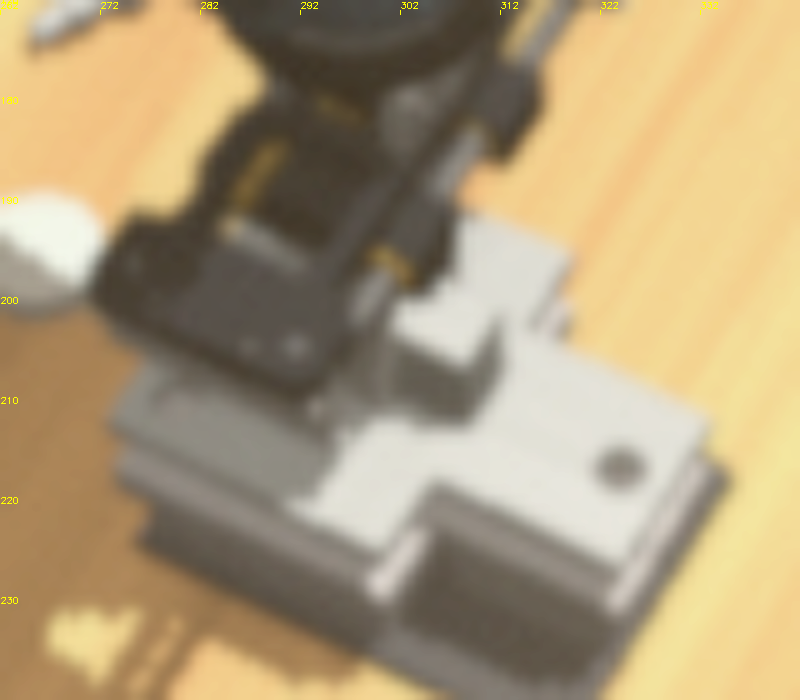

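View pics/t11.png

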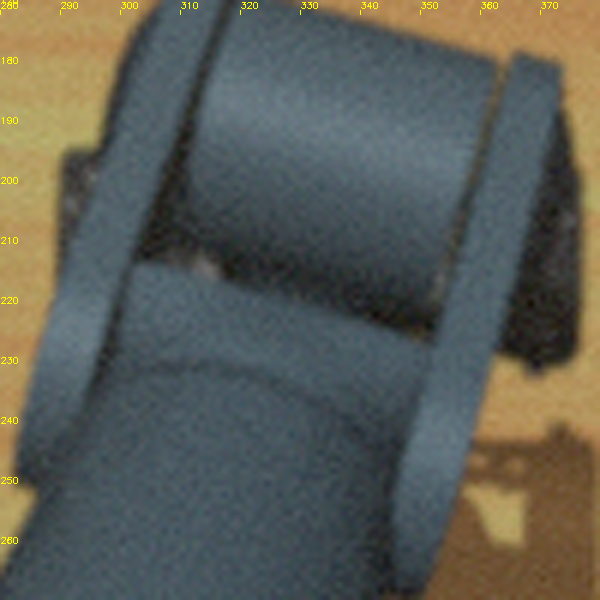

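The arm still blocks the top view. The scene view clearly shows the cover's tail corners at about (333,212) and (324,226), its hole 2 at (324,217), and the pump edges beneath. I'll fit the same edges of cover and pump in this one camera, so calibration bias cancels.

```bash
cat > edges.py <<'E'
from meas import *
from scipy.ndimage import map_coordinates
def eline(D,a,b,r=2.5,lo=.12,hi=.88,dbg=None):
    g=cv2.GaussianBlur(cv2.cvtColor(D["pixels"],cv2.COLOR_BGR2GRAY)*0.0+D["pixels"][...,0].astype(float),(0,0),0.7)
    a,b=np.array(a,float),np.array(b,float);u=(b-a);L=np.linalg.norm(u);u/=L;n=np.array([-u[1],u[0]])
    o=np.arange(-r,r+.01,.1);pts=[]
    for t in np.linspace(lo*L,hi*L,int(3*L)):
        q=a+u*t+o[:,None]*n
        p=map_coordinates(g,[q[:,1],q[:,0]],order=3);gr=np.abs(np.gradient(p));i=gr.argmax()
        if 3<i<len(o)-4:
            w=gr[i-3:i+4];pts.append(q[0]+n*((w*o[i-3:i+4]).sum()/w.sum()-o[0]))
    pts=np.array(pts,np.float32)
    l=cv2.fitLine(pts,cv2.DIST_HUBER,0,.01,.01).ravel()
    res=np.abs((pts-l[2:])@np.array([-l[1],l[0]]))
    return pts,l,len(pts),np.median(res)
def pose(D,z,yaw,pos,names):
    """local coordinates of each edge as measured, against nominal, starting from pose guess"""
    E={"end":((75,27),(75,-27)),"t-":((75,-27),(15,-27)),"t+":((75,27),(15,27)),"n-":((15,-27),(15,-55)),"n+":((15,27),(15,55)),"w-":((15,-55),(-75,-55)),"w+":((15,55),(-75,55)),"near":((-75,55),(-75,-55))}
    R=np.array([[np.cos(yaw),-np.sin(yaw)],[np.sin(yaw),np.cos(yaw)]])
    rows=[];rhs=[]
    for k,(a,b,lo,hi) in ((k,E[k]+names[k]) for k in names):
        W=np.array([np.r_[R@np.array(p)+pos,z] for p in(a,b)]);px=proj(D,W)
        pts,l,n,res=eline(D,px[0],px[1],lo=lo,hi=hi)
        q=np.array([l[2:]+l[:2]*t for t in((pts-l[2:])@l[:2])[[0,-1]]])
        P=(onz(D,q,z)[:,:2]-pos)@R
        ax=0 if a[0]==b[0] else 1
        e=P[:,ax]-a[ax];print("  ",k,"n",n,"res px %.2f"%res,"off mm",e.round(2))
        for pp,ee in zip(P,e):
            rows.append([1,0,-pp[1]] if ax==0 else [0,1,pp[0]]);rhs.append(ee)
    x=np.linalg.lstsq(np.array(rows),np.array(rhs),rcond=None)[0]
    return yaw+x[2],pos+R@x[:2]
E
python3 - <<'E'
from edges import *
s4=pickle.load(open("scene4.pkl","rb"));s7=pickle.load(open("scene7.pkl","rb"))
N={"end":(.12,.88),"t-":(.12,.88),"t+":(.12,.88),"n-":(.2,.8),"n+":(.2,.8),"w-":(.1,.9)}
y,p=-.0155,np.array([542.6,-30.])
for i in range(2):y,p=pose(s4,55,y,p,N);print("pump",y.round(4),p.round(2))
N2=dict(N);N2["t+"]=(.12,.75);N2["w-"]=(.05,.33)
y2,p2=-.018,np.array([543.,-29.])
for i in range(2):y2,p2=pose(s7,84.2,y2,p2,N2);print("cover",y2.round(4),p2.round(2))
# hole2
E
```

```text
end n 51 res px 0.01 off mm [0.81 0.92]
   t- n 61 res px 0.02 off mm [-1.79 -2.23]
   t+ n 60 res px 0.05 off mm [-1.16 -0.13]
   n- n 27 res px 0.02 off mm [1.54 1.12]
   n+ n 26 res px 0.02 off mm [-0.02  0.34]
   w- n 90 res px 0.05 off mm [-1.64 -1.93]
pump -0.0088 [543.36 -31.63]
   end n 51 res px 0.01 off mm [-0.    0.05]
   t- n 61 res px 0.01 off mm [-0.58 -0.68]
   t+ n 60 res px 0.05 off mm [0.07 1.24]
   n- n 27 res px 0.02 off mm [ 0.58 -0.12]
   n+ n 26 res px 0.00 off mm [-0.31 -0.3 ]
   w- n 91 res px 0.01 off mm [0.04 0.02]
pump -0.0081 [543.34 -31.62]
   end n 13 res px 0.04 off mm [0.67 0.95]
   t- n 62 res px 0.09 off mm [-1.8  -1.81]
   t+ n 61 res px 0.03 off mm [-1.41 -0.86]
   n- n 23 res px 0.04 off mm [1.46 0.17]
   n+ n 21 res px 0.03 off mm [-0.58  0.71]
   w- n 92 res px 0.07 off mm [-1.13 -2.81]
cover -0.0113 [543.57 -30.85]
   end n 11 res px 0.04 off mm [0.4  0.28]
   t- n 62 res px 0.06 off mm [-0.43  0.04]
   t+ n 61 res px 0.04 off mm [0.07 0.73]
   n- n 18 res px 0.03 off mm [ 0.46 -0.43]
   n+ n 17 res px 0.03 off mm [-0.79  0.34]
   w- n 92 res px 0.06 off mm [ 0.68 -0.84]
cover -0.0104 [543.62 -30.84]
```

In the same camera the cover lies within 1 mm and 0.002 rad of the pump. The pump minus cover offset is (-0.3, -0.8). I'll correct this and lower to the final height.

```bash
python3 go.py 531.2 -32.5 84.2 -1.589
```

```text
t 23.0 pos [531.41 -31.72  90.35] gap 21.9 F [ 0.1 -0.  -5.5] q [-0.27  0.11  1.94  0.    1.09  1.32]
turn now [-0.0003 -0.0001 -0.    ] shift, present axes [0.8 0.2 6.2] shift, target axes [0.8 0.2 6.2] rows>= 0.12410763926191799
```

>>> carry_out(
  moves=[
    [1,0.8,0.2,1,0,0,0],
    [1,0,0,1.5,0,0,0],
    [1,0,0,1.5,0,0,0],
    [1,0,0,1.2,0,0,0],
    [1,0,0,0.8,0,0,0],
  ],
)

```text
time: 23.5
eef_pos: [531.0, -32.4, 83.9]
orientation: [-0.701, 0.714, 0.0, -0.0]
ft_force: [0.6, 1.0, -4.6]
finger_gap: 0.234
```

>>> carry_out(
  moves=[
    [1,0,0,0,0,0,0],
    [1,0,0,0,0,0,0],
    [1,0,0,0,0,0,0],
  ],
)

```text
time: 23.8
eef_pos: [531.1, -32.5, 84.2]
orientation: [-0.701, 0.713, -0.0, 0.0]
ft_force: [-0.5, 0.3, -4.5]
finger_gap: 0.235
```

```bash
python3 go.py 531.2 -32.5 84.2 -1.589;python3 - <<'E'
from edges import *
from rig import bot
s7=bot.snapshot("scene");pickle.dump(s7,open("scene8.pkl","wb"));crop(s7,262,170,80,70,10,"pics/s12.png");cv2.imwrite("pics/full.png",s7["pixels"])
z=bot.get_state()["eef_pos"][2]-14.2+8
N2={"end":(.12,.88),"t-":(.12,.88),"t+":(.12,.75),"n-":(.2,.8),"n+":(.2,.8),"w-":(.05,.33)}
y2,p2=-.0104,np.array([543.4,-31.6])
for i in range(2):y2,p2=pose(s7,z,y2,p2,N2);print("cover",y2.round(4),p2.round(2))
R=lambda a:np.array([[np.cos(a),-np.sin(a)],[np.sin(a),np.cos(a)]])
for h in((-60,40),(-60,-40),(60,0)):
    print("hole err",(R(y2)@h+p2-R(-.0081)@h-[543.34,-31.62]).round(2))
E
```

```text
t 23.8 pos [531.13 -32.48  84.22] gap 22.1 F [-0.5  0.3 -4.5] q [-0.27  0.12  1.94 -0.    1.08  1.31]
turn now [-0.0001 -0.      0.0001] shift, present axes [ 0.  -0.1  0. ] shift, target axes [ 0.  -0.1  0. ] rows>= 0.0014331261146410198
   end n 31 res px 0.64 off mm [2.94 6.66]
   t- n 62 res px 0.03 off mm [-1.02 -0.26]
   t+ n 61 res px 0.03 off mm [-0.44  0.48]
   n- n 11 res px 0.02 off mm [ 0.36 -0.41]
   n+ n 14 res px 0.02 off mm [-0.89 -0.25]
   w- n 92 res px 0.02 off mm [-0.25 -0.43]
cover -0.0027 [544.83 -32.17]
   end n 52 res px 0.05 off mm [4.74 4.78]
   t- n 62 res px 0.05 off mm [-0.95  0.13]
   t+ n 61 res px 0.05 off mm [-0.36  0.78]
   n- n 23 res px 0.44 off mm [-2.44  8.5 ]
   n+ n 26 res px 0.42 off mm [ 6.94 -2.95]
   w- n 92 res px 0.02 off mm [0.18 0.34]
cover 0.0112 [548.08 -32.59]
hole err [ 3.97 -2.13]
hole err [ 5.51 -2.12]
hole err [4.74 0.19]
```

View pics/s12.png

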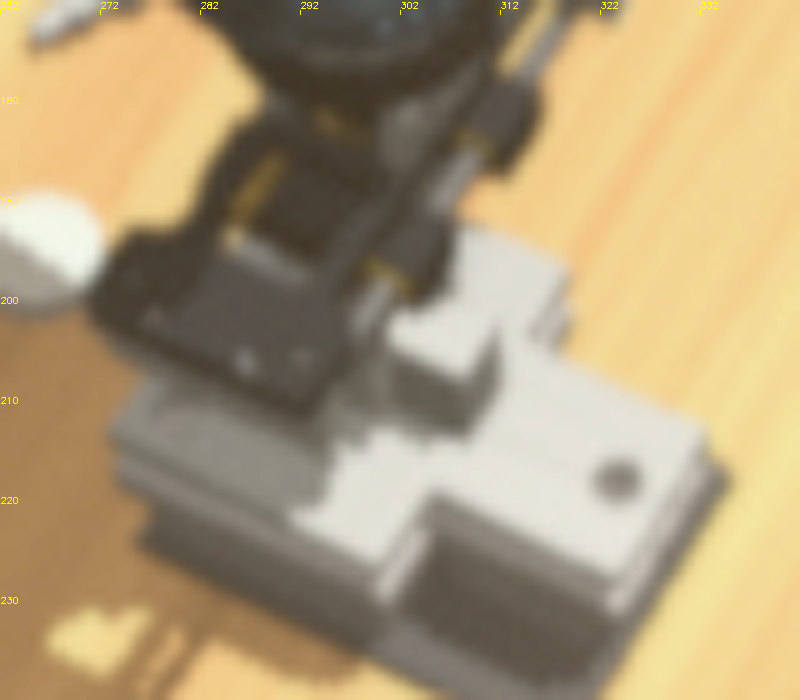

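View pics/full.png

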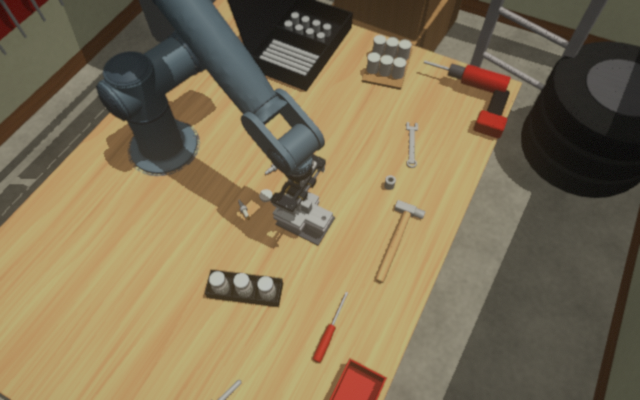

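The "end" edge locked onto the pump's bright stripe instead of the cover's edge. I'll refit with a narrower search.

```bash
python3 - <<'E'
import edges;from edges import *
s=pickle.load(open("scene8.pkl","rb"));s4=pickle.load(open("scene4.pkl","rb"))
N2={"end":(.12,.88),"t-":(.12,.88),"t+":(.12,.75),"n-":(.2,.8),"n+":(.2,.8),"w-":(.05,.33)}
f=edges.eline;edges.eline=lambda D,a,b,**k:f(D,a,b,r=1.3,**k)
y,p=-.0081,np.array([543.34,-31.62]);y,p=pose(s4,55,y,p,N2);print("pump",y,p)
y2,p2=-.0104,np.array([543.4,-31.6])
for i in range(2):y2,p2=pose(s,78.,y2,p2,N2);print("cover",y2.round(4),p2.round(2))
R=lambda a:np.array([[np.cos(a),-np.sin(a)],[np.sin(a),np.cos(a)]])
for h in((-60,40),(-60,-40),(60,0)):
    print("hole err",(R(y2)@h+p2-R(y)@h-p).round(2))
E
```

```text
end n 51 res px 0.01 off mm [-0.    0.05]
   t- n 61 res px 0.07 off mm [-0.61 -0.72]
   t+ n 60 res px 0.03 off mm [-0.1   1.27]
   n- n 27 res px 0.02 off mm [ 0.58 -0.12]
   n+ n 26 res px 0.00 off mm [-0.31 -0.3 ]
   w- n 91 res px 0.03 off mm [ 0.42 -0.17]
pump -0.006823177140782864 [543.3230989  -31.64501711]
   end n 9 res px 0.01 off mm [-0.1   0.04]
   t- n 62 res px 0.03 off mm [-1.02 -0.19]
   t+ n 61 res px 0.04 off mm [-0.4   0.54]
   n- n 27 res px 0.06 off mm [ 0.3  -2.21]
   n+ n 26 res px 0.03 off mm [-1.21 -0.38]
   w- n 92 res px 0.01 off mm [-0.34 -0.33]
cover -0.0174 [542.76 -31.67]
   end n 16 res px 0.03 off mm [ 0.6  -0.33]
   t- n 62 res px 0.02 off mm [-0.42  0.06]
   t+ n 61 res px 0.03 off mm [0.14 0.83]
   n- n 27 res px 0.07 off mm [ 1.13 -1.29]
   n+ n 26 res px 0.03 off mm [-0.68 -0.09]
   w- n 92 res px 0.01 off mm [-0.25 -0.37]
cover -0.0181 [542.65 -31.65]
hole err [-0.21  0.67]
hole err [-1.11  0.68]
hole err [-0.68 -0.67]
```

Hole errors come out at 1.3 mm or less, the tool is vertical, the underside is 15.0 mm above the face, and the grip is steady. Handing in.

```bash
python3 -c "
from rig import bot
s=bot.get_state();print(s['time'],s['eef_pos'],s['finger_gap'],s['ft_force']);print(bot.finish_job())"
```

```text
23.85 [531.15909615 -32.50646188  84.25184415] 0.2328111113484406 [-0.15429805  0.33270241 -3.91608603]
the job is handed in; nothing more can be done
None
```

The cover is held level over the joint face with its three holes lined up, and both tins stand upright in the crate. tin_a is in the far cell and tin_b in the middle one, each released only after it touched the cell floor. I handed the job in at 23.9 s, still gripping the cover.

**Height and level:** The underside is about 15 mm above the face, worked out from the tool height at the grasp and now. The tool is vertical to within about 0.001 rad. I did not measure the plate's own tilt separately.

**Grip and contact:** The finger gap is 22 mm, which matches the rib. The wrist reads only the cover's weight, about 4–5 N, so nothing suggests it touches the pump.

**Hole alignment:** Edges fitted for cover and pump in the same scene camera put every hole within about 1.3 mm, near that method's noise. The last arm correction agreed with this.

**Checks that failed or disagreed:**
- My first fit at the final height caught the wrong edge and suggested an offset of about 5 mm. Refitting with a narrower search gave the figures above.
- The arm blocked the top camera at the end, so the final check rests on one camera plus the arm's own position.
- The two cameras differed by up to about 3 mm in absolute position, so I relied on the same-camera comparison.

In the last picture I saw nothing on the bench out of place.

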